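# Put a pressed-tea sample away in its flip-cap tube

### The job

Put the tea sample away: flick open the orange cap of the tube in the leaning rack, drop the brown tea nugget from the yellow tray into that tube, then press the orange cap down until it snaps fully shut. Keep the red and blue caps shut and leave the bowl, mug, spoon and jar where they stand.

Things in the scene. Friction and masses are not known exactly. Their poses are not given: they have to be found in the camera images.
- rack: Fixed light-wood rack holding three flip-cap tubes in a row, 70 mm apart, all leaning 25 degrees to the front (the robot's side). Origin on the table below the mouth of the middle place; x points away from the front, y along the row, z up. Base plate 170 mm deep (x -65 to +105), 300 mm long, 12 mm high.
- light_bar (a point): Middle of the white light bar fixed above the rack, 14 mm thick, along the rack's y over all three mouths, 289 mm above the table (175 mm above the mouths), on 10 mm posts at rack x -35, y +-144 mm. It leaves no room for an upright gripper over the caps: come from the front, tool tilted 30 to 45 degrees, pointing down and along the rack's +x.
- orange_tube: The empty clear tube with the orange cap, fixed in one of the rack's places (which one varies). Frame upright and parallel to the rack's: origin on the table right below the centre of the mouth, x away from the front. The tube leans 25 degrees, its top towards -x; 42 mm across outside, 36 mm inside, 100 mm long.
- orange_mouth (a point): Centre of the orange tube's rim, 114 mm above the table. The axis out of the mouth is (-0.423, 0, 0.906) in the orange_tube frame.
- orange_floor (a point): Centre of the inner floor of the orange tube, 96 mm down its axis.
- orange_hinge (a point): Middle of the hinge axis of the orange cap (along the tube frame's y), behind the rim, 26 mm from the mouth's centre.
- orange_tab (a point): Point in the finger tab of the orange cap, 60 mm from the hinge axis, 8 mm from the tab's end; moves with the cap. The cap is a disc 44 mm across, 6 mm thick; the tab sticks out 20 mm from its front edge, 12 mm wide (along y), 5 mm thick. When shut the tab points to the front and 25 degrees below level. It can be pinched by its two sides.
- orange_cap (a joint): Opening angle of the orange cap, rad: 0 shut, 2.0 standing straight up, 2.1 its stop; the tab goes up and back. A snap catch holds it shut: about 5 N at the tab to lift it free or press it home, felt at 0 to 0.2 rad. Once free, the springy hinge pushes it up to about 0.5 rad; above that it stays where it is left.
- red_cap (a joint): Opening angle of the red cap, built like the orange one, shut at 0.
- blue_cap (a joint): Opening angle of the blue cap, built like the orange one, shut at 0.
- red_tube: Full tube with the red cap, built and oriented like the orange one, in another place of the rack.
- blue_tube: Full tube with the blue cap, built and oriented like the orange one, in another place of the rack.
- nugget: Dark brown pressed-tea nugget, a round puck 22 mm across and 14 mm high, 12 g, loose in the tray. Origin at the centre of its underside, z up through it.
- tray: Fixed yellow square tray, 130 x 130 mm, 12 mm high, with a floor 4 mm thick. Origin at the centre of its underside on the table.
- bowl: White tasting bowl, 90 mm across, 50 mm high, loose. Origin at the centre of its underside.
- mug: White lidded tasting mug, 72 mm across, 85 mm high, loose. Origin at the centre of its underside.
- spoon: Steel spoon, 160 mm long, lying loose along its own x axis. Origin at its middle, underneath.
- jar: Glass jar with a yellow lid, 80 mm across, 120 mm high, loose. Origin at the centre of its underside.

How it is judged:
By the outcome, as a careful person would: the job done as asked, in the order asked, and still so for the second after the job is handed in, with the robot touching nothing.
It also fails if it takes over 67 s, if anything falls off the work surface, if the arm or the gripper's body presses on something with over 40 N, if the wrist force passes 120 N, or if a joint passes its speed limit or range.

### The arm

A 6-joint arm with a two-finger parallel gripper is mounted at the origin on the work surface. World frame = base frame: x ahead of the robot, y to its left, z up, the work surface at z = 0. Lengths are in m, angles in rad, forces in N, time in s.
With the tool pointing down it reaches from about 0.35 to 0.85 m from the base axis. Payload 8.1 kg.
Tool frame: the origin (TCP) lies at the very end of the fingers, on their centre line; the grasp point (between the pads) lies 19 mm behind it; z points along the fingers, y is the line along which they close (so a half turn about z gives the same grasp; the last joint's range is limited). The gripper opens to 93 mm and grips with 3 to 60 N. Pads are 15 mm wide; open, the fingers measure 128 mm over their backs; the gripper's body (75 mm by 188 mm) begins 65 mm behind the grasp point.
Start: joints at [1.058, 0.13, 1.488, -0, 1.523, -0.085], TCP at [0.249, 0.546, 0.219] pointing down, gripper open.
Joint ranges: [-2.96, 2.96], [-0.89, 2.26], [0.02, 2.5], [-1.34, 4.48], [0, 2.73], [-2.66, 2.66]. Speed limits (rad/s): [2.39, 2.39, 2.79, 3.14, 3.14, 3.14].

### API

Orientations are given as a rotation vector (axis times angle).
In Python, from plant import robot, imaging gives the robot as it stands.
- The arm moves only by the tool jog_arm, never from a script. Its argument "rows" is a list of rows, each a list of 2 entries, a list of its own where there are three numbers: the shift along the tool's x, y, z each as a share of 0.2 m, from -1 to 1, then the turn, a rotation vector about the tool's x, y, z each as a share of pi/2 rad, from -1 to 1. A call has 1 to 5 rows; each row is the pose to reach, as a shift and turn from the pose commanded when the call began, along the tool's axes at that moment; what a row does not reach only later rows make up. A row lasts 1/10 s, in which the tool goes at most 50 mm and 8.59 degrees, less where a joint would pass 70% of its speed; a pose out of reach is approached as far as the arm can. A call with a number of a shift or a turn outside -1 to 1 is refused whole. A call with a gripper value outside its range is refused whole. "hand" is the closure, from -1 (fully open) to 1 (shut), set as the call begins (left out, the last holds). The fingers move at their own pace and stop on an object; "squeeze" is the grip in N (left out, the last holds). Time passes only in rows, so rows that repeat a pose let the fingers close. It gives the time, the measured TCP pose, the force, the opening and the grip force at its end, in the units of the state.
- robot.read_state(): the state, without advancing time (a new reading comes with each control period).
- imaging.read_camera(name): name is "side" or "top" or "wrist"; returns a dict with "frame" (480x640x3 uint8, red, green, blue), "vertical_fov" (degrees; the focal length in pixels is half the picture's height over the tangent of half this angle, whatever the lens; pixels are square), "cx", "cy" (the principal point, pixels), "R" (3x3) and "t" (3): a world point X has camera coordinates R X + t. Camera axes: x right, y down, z forward; pixel columns grow to the right and rows downward; lengths in m; the calibration is good to about 2 mm. A picture is of the moment at which its call begins. There is no depth.
- robot.close_job(): hands the job in; it is judged then, once.
The state is a dict: "t": time; "q": joint angles; "dq": joint speeds; "joint_torque": joint torques, N m; "tool_pos": TCP position; "orientation": TCP orientation; "force": force on the tool from outside, world axes, zero at the start; "wrist_torque": the same for the moment, N m; "opening": finger opening in m; "gripper_force": force on a finger pad.
Only numpy, scipy, OpenCV 4.12 (cv2) and the standard library are available. Lean on these libraries where they do the work, as an engineer would, in place of code of your own. Each camera call takes 0.05 s, during which the arm holds its last target. There are 200 camera calls.

## Working session

There is one attempt and no reset: what is moved stays moved. The work goes in short steps, Python scripts to look and compute and a tool call to move; the robot and the scene stay as the last step left them, time stands still between calls to the robot, and variables do not carry over. Pictures are saved under pics/ and viewed, at most 10 in all, crops included, and the job is handed in when it is done.

Besides the shell and the picture viewer there is one more tool, called after "Emit:" as a command line: name --argument value ..., lists and objects as JSON in quotes. jog_arm: Moves the arm, as the interface text tells. Its arguments: {"type":"object","properties":{"rows":{"type":"array"},"hand":{"type":"number"},"squeeze":{"type":"number"}},"required":["rows"]}

```bash
mkdir -p pics; ls; python3 - <<'E'
from plant import robot, imaging
import cv2
s=robot.read_state()
for k in("t","tool_pos","orientation","force","opening"):print(k,s[k])
for n in("top","side"):
    c=imaging.read_camera(n);cv2.imwrite(f"pics/{n}0.png",c["frame"][:,:,::-1]);print(n,c["vertical_fov"],c["cx"],c["cy"],c["R"],c["t"])
E
```

```text
pics
t 0.0
tool_pos [0.24861849 0.54543349 0.21761465]
orientation [-6.66787250e-01 -3.06945476e+00  2.72071925e-03]
force [ 0.30327802 -0.80585194  0.36873312]
opening 0.09311837873887216
top 49.7049604506614 319.33345054818386 240.0587521330404 [[ 0.00460051 -0.99997095  0.00607789]
 [-0.99890799 -0.00487804 -0.04646547]
 [ 0.04649376 -0.00585748 -0.99890141]] [-5.04743246e-04  5.98505758e-01  1.53027130e+00]
side 45.786510703705844 311.55240218111646 244.4038006204768 [[ 0.85586604 -0.51717249  0.00509232]
 [-0.3603435  -0.60333568 -0.7114342 ]
 [ 0.37100657  0.60705739 -0.70273427]] [-0.52366589  0.343742    1.15315567]
```

View pics/top0.png

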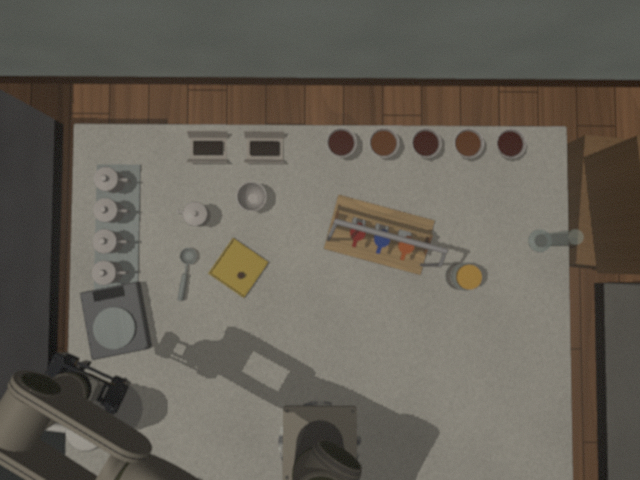

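View pics/side0.png

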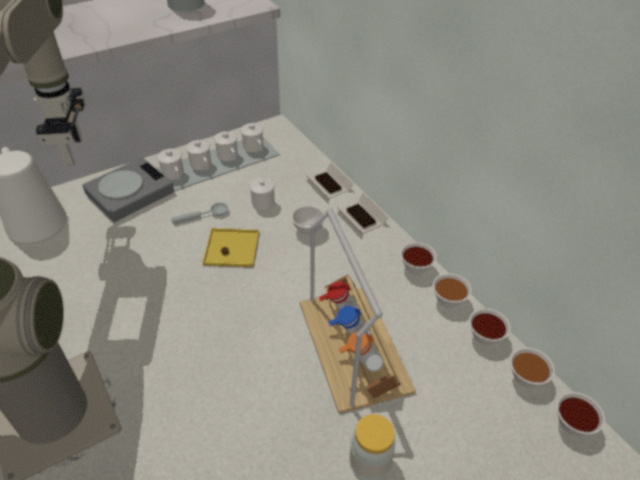

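The top view shows the tray near (240,267) with the nugget at (241,275). The rack is near (380,235): red (358,235), blue (381,240), orange (405,247), with the jar to its right at (468,276). The side view agrees: nugget (225,251), orange cap (358,344) at the rack's near end.

```bash
cat > h.py <<'E'
import numpy as np, cv2
from scipy.spatial.transform import Rotation as Ro
from plant import robot, imaging
def cam(n): return imaging.read_camera(n)
def f(c): return 240/np.tan(np.radians(c["vertical_fov"]/2))
def ray(c,p):
    R=np.array(c["R"]);d=R.T@np.array([(p[0]-c["cx"])/f(c),(p[1]-c["cy"])/f(c),1.]);return -R.T@np.array(c["t"]),d/np.linalg.norm(d)
def plane(c,p,z):
    o,d=ray(c,p);return o+d*(z-o[2])/d[2]
def tri(rs):
    A=0;b=0
    for o,d in rs: P=np.eye(3)-np.outer(d,d);A=A+P;b=b+P@o
    return np.linalg.solve(A,b)
def proj(c,X):
    x=np.array(c["R"])@X+np.array(c["t"]);return x[:2]/x[2]*f(c)+[c["cx"],c["cy"]]
H={"orange":(5,14,150,90),"red":(174,4,150,60),"blue":(105,125,120,60),"yellow":(20,28,140,90)}
def mask(c,col,box=None):
    h=cv2.cvtColor(c["frame"],cv2.COLOR_RGB2HSV);a,b,s,v=H[col]
    hh=h[...,0].astype(int);m=((hh>=a)&(hh<=b)) if a<=b else ((hh>=a)|(hh<=b))
    m=m&(h[...,1]>=s)&(h[...,2]>=v)
    if box: k=np.zeros_like(m);k[box[1]:box[3],box[0]:box[2]]=1;m=m&k
    return m.astype(np.uint8)
def big(m):
    n,l,st,ce=cv2.connectedComponentsWithStats(m);i=1+np.argmax(st[1:,4]);return ce[i],st[i,4],(l==i)
def pose():
    s=robot.read_state();return np.array(s["tool_pos"]),Ro.from_rotvec(s["orientation"]),s
E
python3 - <<'E'
from h import *
t,s=cam("top"),cam("side")
bt={"top":(320,190,440,280),"side":(290,270,420,410)}
for col in("orange","red","blue"):
    cs=[]
    for n,c in(("top",t),("side",s)):
        ce,a,_=big(mask(c,col,bt[n]));cs.append(ray(c,ce));print(col,n,ce,a)
    print(tri(cs))
# wood plate, top
for n,c in(("top",t),("side",s)):
    h=cv2.cvtColor(c["frame"],cv2.COLOR_RGB2HSV);b=bt[n]
    b=(310,185,445,285) if n=="top" else (290,265,425,415)
    m=np.zeros((480,640),np.uint8);m[b[1]:b[3],b[0]:b[2]]=((h[...,0]>8)&(h[...,0]<25)&(h[...,1]>70))[b[1]:b[3],b[0]:b[2]]
    pts=np.argwhere(m)[:,::-1]
    W=np.array([plane(c,p,.012)[:2] for p in cv2.convexHull(pts.astype(np.float32))[:,0]])
    print(n,cv2.minAreaRect((W*1000).astype(np.float32)))
    b=(195,225,285,310) if n=="top" else (190,215,275,280)
    ym=mask(c,"yellow",b);pts=np.argwhere(ym)[:,::-1]
    W=np.array([plane(c,p,.010)[:2] for p in cv2.convexHull(pts.astype(np.float32))[:,0]]);print("tray",cv2.minAreaRect((W*1000).astype(np.float32)))
    k=np.zeros((480,640),np.uint8);k[b[1]+15:b[3]-15,b[0]+15:b[2]-15]=(h[...,2]<80)[b[1]+15:b[3]-15,b[0]+15:b[2]-15]
    ce,a,_=big(k);print("nugget",ce,a,plane(c,ce,.011))
E
```

```text
orange top [404.88181818 248.94545455] 110
orange side [349.37267081 343.96273292] 161
[ 0.56549134 -0.23293593  0.11389985]
red top [361.         233.71428571] 7
red side [335.75261324 290.60278746] 287
[ 0.60858755 -0.11043397  0.12943173]
blue top [380.50847458 242.15254237] 59
blue side [346.40555556 315.85      ] 360
[ 0.59110334 -0.16874814  0.11666589]
top ((616.187255859375, -178.24285888671875), (303.5513000488281, 167.43890380859375), 74.9732666015625)
tray ((516.66015625, 241.93511962890625), (118.13670349121094, 118.24456787109375), 55.09727096557617)
nugget [241. 275.] 25 [0.49348362 0.23477907 0.011     ]
side ((616.4773559570312, -165.4869384765625), (374.7326965332031, 168.55300903320312), 75.22393798828125)
tray ((512.8776245117188, 241.42080688476562), (131.18972778320312, 125.66484832763672), 56.08155822753906)
nugget [224.875 251.125] 24 [0.49148273 0.23441135 0.011     ]
```

```bash
cat > plan.py <<'E'
from h import *
import json,os
P=dict(ox=.579,oy=-.241,yaw=-15.0)
if os.path.exists("P.json"):P.update(json.load(open("P.json")))
def frame():
    R=Ro.from_euler("z",P["yaw"],degrees=True);return np.array([P["ox"],P["oy"],0]),R
def ori(tilt,side=0,flip=0):
    """tool z down, tilted to rack +x by tilt deg; side: body leans to +y; tool y = +-rack y"""
    _,R=frame();t=np.radians(tilt)
    z=np.array([np.sin(t),0,-np.cos(t)]);y=np.array([0,1.,0])*(-1 if flip else 1);x=np.cross(y,z)
    M=np.column_stack([x,y,z]);M=Ro.from_rotvec(np.radians(side)*np.array([np.cos(t),0,np.sin(t)])*-1).as_matrix()@M
    return R*Ro.from_matrix(M)
def tube(p):
    o,R=frame();return o+R.apply(np.array(p)/1000)
def totube(X):
    o,R=frame();return R.inv().apply(X-o)*1000
def plan(way,start=None):
    """way: list of (pos world, Ro). prints calls"""
    if start is None: p,r,s=pose();print("t",s["t"],"tube",totube(p).round(1))
    else:p,r=start
    for q,ro in way:
        rv=(r.inv()*ro).as_rotvec();d=q-p
        n=int(np.ceil(max(np.linalg.norm(d)/.195,np.degrees(np.linalg.norm(rv))/42.,1e-9)))
        for i in range(n):
            c=(r.inv()).apply(d/n)/.2;w=rv/n/(np.pi/2)
            rows=max(np.linalg.norm(d/n)/.05,np.degrees(np.linalg.norm(rv/n))/8.59)
            print(f"rows~{rows:.1f}",c.round(3).tolist(),w.round(3).tolist())
            p=p+d/n;r=r*Ro.from_rotvec(rv/n)
    return p,r
E
python3 - <<'E'
from plan import *
p,r,s=pose();print(r.as_matrix().round(2),s["q"])
for fl in(0,1):
    print(fl);plan([(np.array([.36,.2,.25]),ori(20,0,fl)),(tube([-150,0,220]),ori(45,0,fl))])
E
```

```text
[[-0.91  0.41 -0.  ]
 [ 0.41  0.91 -0.  ]
 [ 0.   -0.   -1.  ]] [ 1.05759922e+00  1.30905576e-01  1.48885577e+00  1.37200018e-05
  1.52301379e+00 -8.53983696e-02]
0
t 0.2 tube [-522.6  674.3  218. ]
rows~3.6 [-0.612, -0.671, -0.079] [-0.01, -0.111, -0.052]
rows~3.6 [-0.56, -0.719, 0.013] [-0.01, -0.111, -0.052]
rows~2.7 [-0.258, -0.615, 0.147] [-0.0, -0.093, -0.0]
rows~2.7 [-0.234, -0.615, 0.183] [-0.0, -0.093, -0.0]
rows~2.7 [-0.205, -0.615, 0.215] [-0.0, -0.093, -0.0]
1
t 0.2 tube [-522.6  674.3  218. ]
rows~4.0 [-0.245, -0.268, -0.032] [-0.066, 0.006, 0.373]
rows~4.0 [-0.351, -0.084, -0.053] [-0.066, 0.006, 0.373]
rows~4.0 [-0.336, 0.13, -0.054] [-0.066, 0.006, 0.373]
rows~4.0 [-0.207, 0.298, -0.034] [-0.066, 0.006, 0.373]
rows~4.0 [-0.006, 0.364, 0.001] [-0.066, 0.006, 0.373]
rows~2.7 [0.258, 0.615, 0.147] [-0.0, 0.093, 0.0]
rows~2.7 [0.234, 0.615, 0.183] [-0.0, 0.093, 0.0]
rows~2.7 [0.205, 0.615, 0.215] [-0.0, 0.093, 0.0]
```

Emit:
jog_arm --rows '[[[-0.61, -0.67, -0.08], [-0.01, -0.11, -0.05]], [[-0.61, -0.67, -0.08], [-0.01, -0.11, -0.05]], [[-0.61, -0.67, -0.08], [-0.01, -0.11, -0.05]], [[-0.61, -0.67, -0.08], [-0.01, -0.11, -0.05]]]' --hand 1

```text
t: 0.6
tool_pos: [0.3043, 0.3712, 0.2345]
orientation: [0.514, 2.924, -0.033]
force: [0.2, 0.7, 0.4]
opening: 0.0658
gripper_force: 0.0
```

Emit:
jog_arm --rows '[[[-0.56, -0.72, 0.01], [-0.01, -0.11, -0.05]], [[-0.56, -0.72, 0.01], [-0.01, -0.11, -0.05]], [[-0.56, -0.72, 0.01], [-0.01, -0.11, -0.05]], [[-0.56, -0.72, 0.01], [-0.01, -0.11, -0.05]]]'

```text
t: 1.0
tool_pos: [0.3591, 0.1981, 0.2508]
orientation: [0.374, 2.771, -0.06]
force: [0.7, -0.1, 0.2]
opening: 0.0335
gripper_force: 0.0
```

Emit:
jog_arm --rows '[[[-0.26, -0.62, 0.15], [0, -0.09, 0]], [[-0.26, -0.62, 0.15], [0, -0.09, 0]], [[-0.26, -0.62, 0.15], [0, -0.09, 0]]]'

```text
t: 1.3
tool_pos: [0.4036, 0.0785, 0.2367]
orientation: [0.359, 2.656, -0.108]
force: [1.7, 0.6, -0.1]
opening: 0.0098
gripper_force: 0.0
```

Emit:
jog_arm --rows '[[[-0.23, -0.62, 0.18], [0, -0.09, 0]], [[-0.23, -0.62, 0.18], [0, -0.09, 0]], [[-0.23, -0.62, 0.18], [0, -0.09, 0]]]'

```text
t: 1.6
tool_pos: [0.4714, -0.0339, 0.2305]
orientation: [0.351, 2.536, -0.138]
force: [-0.4, 0.5, 0.4]
opening: 0.0005
gripper_force: 0.0
```

Emit:
jog_arm --rows '[[[-0.2, -0.62, 0.21], [0, -0.09, 0]], [[-0.2, -0.62, 0.21], [0, -0.09, 0]], [[-0.2, -0.62, 0.21], [0, -0.09, 0]], [[-0.2, -0.62, 0.21], [0, -0.09, 0]]]'

```text
t: 2.0
tool_pos: [0.4916, -0.1779, 0.2204]
orientation: [0.346, 2.398, -0.165]
force: [-0.7, -0.1, 0.5]
opening: 0.0005
gripper_force: 0.0
```

```bash
python3 - <<'E'
from plan import *
p,r,s=pose();print(s["t"],totube(p),s["opening"],s["q"],s["force"]);print(r.as_matrix().round(2))
c=cam("wrist");cv2.imwrite("pics/w1.png",c["frame"][:,:,::-1])
C=-np.array(c["R"]).T@np.array(c["t"]);print("cam",c["vertical_fov"],totube(C))
for col in("orange","blue","red"):
    m=mask(c,col)
    if m.any(): print(col,big(m)[:2])
E
```

```text
2.0 [-100.73648627   38.33925675  220.4209942 ] 0.0004939973018644628 [-0.55799029 -0.89179554  2.43648796  0.19896158  0.89466601 -1.91003675] [-0.66537727 -0.1414924   0.5231001 ]
[[-0.72  0.29  0.63]
 [ 0.2   0.96 -0.21]
 [-0.66 -0.02 -0.75]]
cam 58.42774177483475 [-270.74279971   44.14150091  292.17791016]
orange (array([282.55432661, 219.11776187]), np.int32(3074))
blue (array([376.57120203, 219.04884237]), np.int32(3153))
red (array([472.37331701, 219.33139535]), np.int32(3268))
```

View pics/w1.png

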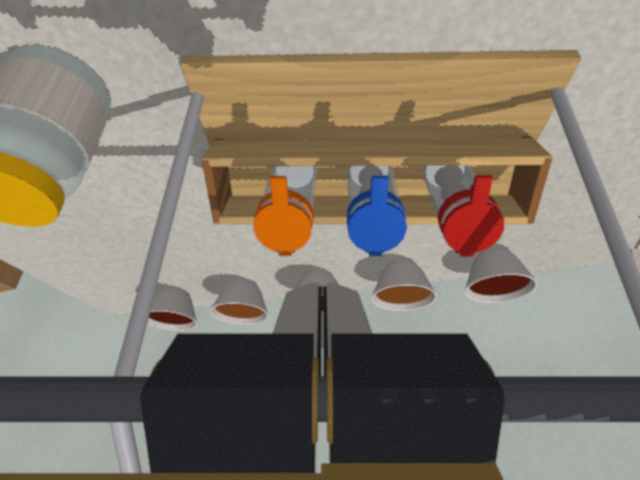

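The wrist view is upside down (front of rack at the top). It shows the shut caps with their discs at orange (283,222), blue (376,222) and red (472,222), the tabs pointing up, and the posts at both sides. The gripper body is wide along y.

```bash
python3 - <<'E'
from plan import *
c=cam("wrist");W=[]
for col in("orange","blue","red"):
    m=big(mask(c,col))[2].astype(np.uint8)
    d=cv2.morphologyEx(m,cv2.MORPH_OPEN,cv2.getStructuringElement(cv2.MORPH_ELLIPSE,(25,25)))
    e=cv2.fitEllipse(max(cv2.findContours(d,0,1)[0],key=len));x=plane(c,e[0],.1185)
    ys,xs=np.nonzero(m);k=ys<ys.min()+4;tip=np.array([xs[k].mean(),ys.min()])
    W.append(x);print(col,np.round(e[0],1),np.round(e[1],1),x.round(4),"tip",tip,plane(c,tip,.0985).round(4))
W=np.array(W);v=W[2]-W[0];yaw=np.degrees(np.arctan2(-v[0],v[1]));print("spacing",np.linalg.norm(v),"yaw",yaw)
yaw=np.radians(yaw);ex=np.array([np.cos(yaw),np.sin(yaw)]);print("tube origin",W[0][:2]+.0025*ex)
p,r,s=pose();print(totube(p),s["q"])
E
```

```text
orange [276.8 218.7] [36.9 52. ] [ 0.5653 -0.2352  0.1185] tip [271.63793103 176.        ] [ 0.5417 -0.2312  0.0985]
blue [371.7 225.6] [52.1 57.5] [ 0.592  -0.1709  0.1185] tip [374.02 175.  ] [ 0.5596 -0.162   0.0985]
red [467.8 225.9] [50.6 60.6] [ 0.6104 -0.1034  0.1185] tip [477.73770492 175.        ] [ 0.5785 -0.0934  0.0985]
spacing 0.13924137913640924 yaw -18.866365461939452
tube origin [ 0.56769362 -0.23597153]
[-100.40095367   44.40637445  220.79189735] [-0.54405249 -0.89216213  2.43576977  0.19465776  0.89526066 -1.89891672]
```

```bash
echo '{"ox":0.577,"oy":-0.2395,"yaw":-15.1}'>P.json
python3 - <<'E'
s=open("plan.py").read()
s=s.replace("side=0,flip=0)","yawd=0,flip=0)").replace('M=Ro.from_rotvec(np.radians(side)*np.array([np.cos(t),0,np.sin(t)])*-1).as_matrix()@M\n    return R*Ro','\n    return R*Ro.from_euler("z",yawd,degrees=True)*Ro').replace("side: body leans to +y","yawd<0: body to +y")
open("plan.py","w").write(s)
E
python3 - <<'E'
from plan import *
plan([(tube([-72,0,139]),ori(45,-5)),(tube([-28,0,95]),ori(45,-5))])
E
```

```text
t 2.1 tube [-98.2  43.3 220.8]
rows~1.9 [0.172, -0.204, 0.4] [0.016, -0.038, 0.037]
rows~1.2 [0.001, 0.019, 0.311] [0.0, 0.0, 0.0]
```

Emit:
jog_arm --rows '[[[0.17, -0.2, 0.4], [0.016, -0.038, 0.037]], [[0.17, -0.2, 0.4], [0.016, -0.038, 0.037]], [[0.17, -0.2, 0.4], [0.016, -0.038, 0.037]], [[0.17, -0.2, 0.4], [0.016, -0.038, 0.037]]]' --hand 0.35

```text
t: 2.5
tool_pos: [0.5145, -0.2171, 0.1395]
orientation: [0.402, 2.336, -0.162]
force: [0.5, -0.3, -0.3]
opening: 0.0271
gripper_force: 0.0
```

```bash
python3 - <<'E'
from plan import *
p,r,s=pose();print(totube(p),s["opening"],np.round(s["q"],3))
c=cam("wrist");cv2.imwrite("pics/w2.png",c["frame"][:,:,::-1])
for X in([-31.2,0,99.7],[-38.4,0,96.3],[-2.5,0,119.4]):print(X,proj(c,tube(X)).round(1))
m=big(mask(c,"orange"))[2];ys,xs=np.nonzero(m);print("tab top rows",ys.min(),[ (y,xs[ys==y].min(),xs[ys==y].max()) for y in range(ys.min(),ys.min()+60,8)])
print("tip",proj(c,p))
plan([(tube([-28,0,95]),ori(45,-5))])
E
```

```text
[-66.17750939   5.39559403 139.5415283 ] 0.027134878460936505 [-0.629 -0.673  2.497  0.367  0.594 -2.087]
[-31.2, 0, 99.7] [320.1 256.2]
[-38.4, 0, 96.3] [319.  244.4]
[-2.5, 0, 119.4] [324.1 308.7]
tab top rows 251 [(251, np.int64(317), np.int64(328)), (259, np.int64(309), np.int64(332)), (267, np.int64(299), np.int64(351)), (275, np.int64(292), np.int64(358)), (283, np.int64(290), np.int64(358)), (291, np.int64(290), np.int64(354)), (299, np.int64(289), np.int64(355)), (307, np.int64(289), np.int64(355))]
tip [326.17964123 303.66656871]
t 2.55 tube [-65.5   5.2 141.6]
rows~1.2 [0.03, -0.012, 0.299] [0.005, -0.003, 0.005]
```

View pics/w2.png

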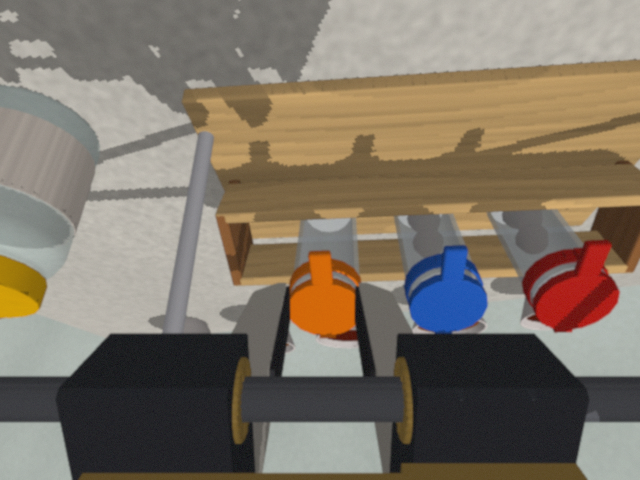

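The view shows the orange tab at (320,255–285), between the two finger tips (285 and 362). The predicted tab end fits in y. I move in to pinch.

Emit:
jog_arm --rows '[[[0.03, -0.012, 0.15], [0.005, -0.003, 0.005]], [[0.03, -0.012, 0.3], [0.005, -0.003, 0.005]], [[0.03, -0.012, 0.3], [0.005, -0.003, 0.005]], [[0.03, -0.012, 0.3], [0.005, -0.003, 0.005]]]'

```text
t: 2.95
tool_pos: [0.5501, -0.2329, 0.0956]
orientation: [0.412, 2.326, -0.171]
force: [0.2, 0.5, 0.4]
opening: 0.0301
gripper_force: 0.0
```

```bash
python3 - <<'E'
from plan import *
p,r,s=pose();print(totube(p),s["opening"],np.round(s["q"],3),s["force"])
c=cam("wrist");m=big(mask(c,"orange"))[2];ys,xs=np.nonzero(m);print([ (y,xs[ys==y].min(),xs[ys==y].max()) for y in range(ys.min(),ys.min()+70,6)])
cv2.imwrite("pics/w3.png",c["frame"][200:400,180:460,::-1])
for X in([-31.2,0,99.7],[-38.4,0,96.3],[-2.5,0,119.4]):print(X,proj(c,tube(X)).round(1))
print(proj(c,p))
E
```

```text
[-27.68182553  -0.66263492  95.5804273 ] 0.030068511198961798 [-0.596 -0.405  2.423  0.47   0.391 -2.184] [0.20062554 0.45655367 0.41837055]
[(306, np.int64(314), np.int64(339)), (312, np.int64(308), np.int64(357)), (318, np.int64(299), np.int64(357)), (324, np.int64(293), np.int64(358)), (330, np.int64(291), np.int64(342)), (336, np.int64(289), np.int64(343)), (342, np.int64(288), np.int64(361)), (348, np.int64(287), np.int64(362)), (354, np.int64(288), np.int64(364)), (360, np.int64(287), np.int64(365)), (366, np.int64(286), np.int64(366)), (372, np.int64(286), np.int64(367))]
[-31.2, 0, 99.7] [327.2 310.3]
[-38.4, 0, 96.3] [325.8 296.4]
[-2.5, 0, 119.4] [332.4 373. ]
[326.21773173 303.64364142]
```

View pics/w3.png

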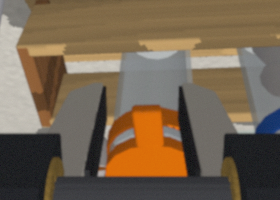

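The crop shows the tab at (147,107), centred between the finger tips. I close on it.

Emit:
jog_arm --rows '[[[0, 0, 0], [0, 0, 0]], [[0, 0, 0], [0, 0, 0]], [[0, 0, 0], [0, 0, 0]], [[0, 0, 0], [0, 0, 0]]]' --hand 1 --squeeze 15

```text
t: 3.4
tool_pos: [0.5513, -0.2329, 0.0976]
orientation: [0.412, 2.322, -0.169]
force: [11.6, 17.1, 3.1]
opening: 0.0126
gripper_force: 14.5
```

```bash
cat > arm.py <<'E'
import numpy as np
from scipy.spatial.transform import Rotation as Ro
from scipy.optimize import least_squares
# arm model a1,d1,a2,a3,b,L
def fk(q,k):
    a1,d1,a2,a3,b,L=k
    R1=Ro.from_euler("z",q[0]);y=lambda a:Ro.from_euler("y",a);z=lambda a:Ro.from_euler("z",a)
    A=R1*y(q[1]);B=A*y(q[2]);C=B*z(SG[0]*q[3])*y(q[4])
    p=R1.apply([a1,0,d1])+A.apply([0,0,a2])+B.apply([b,0,a3])+C.apply([0,0,L])
    return p,C*z(SG[1]*q[5])
SG=[1,1]
E
python3 - <<'E'
from plan import *
import arm
p,r,s=pose();print(s["opening"],s["gripper_force"],s["force"],totube(p))
D=[([1.0576,.1309,1.48886,0,1.52301],[.2486,.5454,.2176]),([-.55799,-.8918,2.43649,.19896,.89467],[.4916,-.1779,.2204]),
([-.629,-.673,2.497,.367,.594],None),(s["q"],p)]
D[2]=(D[2][0],tube([-66.18,5.4,139.54]))
for sg in(1,-1):
    arm.SG=[sg,1]
    g=lambda k:np.concatenate([arm.fk(list(q)+[0],k)[0]-x for q,x in D])
    o=least_squares(g,[0,.35,.4,.4,0,.35]);print(sg,o.x.round(4),np.abs(o.fun).max())
    print((arm.fk(s["q"],o.x)[1].inv()*r).as_rotvec(degrees=True).round(1))
E
```

```text
0.012631946733445995 14.457863219431601 [11.62071691 17.07960864  3.12420222] [-26.56610988  -0.33932798  97.62912609]Traceback (most recent call last):
  File "<stdin>", line 10, in <module>
NameError: name 'least_squares' is not defined
```

```bash
cat >> arm.py <<'E'
LO=np.array([-2.96,-.89,.02,-1.34,0,-2.66]);HI=np.array([2.96,2.26,2.5,4.48,2.73,2.66])
def ik(p,r,q0,k,T):
    def g(q):
        P,R=fk(q,k);return np.r_[(P-p)*10,((R*T).inv()*r).as_rotvec()]
    o=least_squares(g,np.clip(q0,LO+1e-3,HI-1e-3),bounds=(LO,HI));return o.x,np.abs(o.fun[:3]).max()*100,np.degrees(np.abs(o.fun[3:]).max())
E
python3 - <<'E'
from plan import *
import arm;from arm import least_squares
p,r,s=pose()
D=[([1.0576,.1309,1.48886,0,1.52301],[.2486,.5454,.2176]),([-.55799,-.8918,2.43649,.19896,.89467],[.4916,-.1779,.2204]),
([-.629,-.673,2.497,.367,.594],tube([-66.18,5.4,139.54])),(s["q"],p)]
best=None
for sg in(1,-1):
    arm.SG=[sg,1]
    g=lambda k:np.concatenate([arm.fk(list(q)+[0],k)[0]-x for q,x in D])
    o=least_squares(g,[0,.35,.4,.4,0,.35]);
    R0=Ro.from_rotvec([-6.66787250e-01,-3.06945476e+00,2.72071925e-03])
    for s6 in(1,-1):
        arm.SG[1]=s6
        T0=arm.fk([1.0576,.1309,1.48886,0,1.52301,-.0854],o.x)[1].inv()*R0
        T=arm.fk(s["q"],o.x)[1].inv()*r
        print(sg,s6,o.x.round(4),np.abs(o.fun).max(),T0.as_rotvec(degrees=True).round(1),T.as_rotvec(degrees=True).round(1))
        e=(T0.inv()*T).magnitude()
        if best is None or e<best[0]:best=(e,o.x,[sg,s6],T0)
_,k,arm.SG,T=best
json.dump(dict(k=k.tolist(),SG=arm.SG,T=T.as_rotvec().tolist()),open("arm.json","w"))
q=s["q"]
for th,ti,ya in((.5,48,-5),(1.0,53,-5),(1.0,50,0),(1.5,58,-5),(1.5,58,-8),(1.5,50,-10),(1.8,65,-8),(1.8,60,-10),(1.8,50,-15),(1.9,60,-10)):
    a=np.radians(205)-th;tab=np.array([23.6+60*np.cos(a),0,125+60*np.sin(a)]);t=np.radians(ti)
    x=tab+7*np.array([np.sin(t),0,-np.cos(t)])
    qq,e,ea=arm.ik(tube(x),ori(ti,ya),q,k,T);print(th,ti,ya,x.round(),qq.round(2),f"{e:.1f}mm {ea:.1f}deg")
E
```

```text
1 1 [-0.2201  0.5519  0.5812  0.7544  0.2178  0.6597] 0.0449243227050834 [ 0.  0. 90.] [-0. -0. 90.]
1 -1 [-0.2201  0.5519  0.5812  0.7544  0.2178  0.6597] 0.0449243227050834 [ 0.   0.  80.2] [  -0.     0.  -160.6]
-1 1 [ 0.8006 -0.5296 -0.4023 -0.1794 -0.5057 -0.6463] 0.0432400126252947 [ 0.  0. 90.] [ -4.4 -25.7 138.9]
-1 -1 [ 0.8006 -0.5296 -0.4023 -0.1794 -0.5057 -0.6463] 0.0432400126252947 [ 0.   0.  80.2] [ -16.6   16.6 -108.6]
0.5 48 -5 [-31.   0. 124.] [-0.63 -0.51  2.48  0.55  0.41 -2.27] 0.0mm 0.0deg
1.0 53 -5 [-22.   0. 153.] [-0.8  -0.54  2.5   0.86  0.5  -2.66] 0.5mm 1.5deg
1.0 50 0 [-22.   0. 153.] [-0.83 -0.52  2.45  0.79  0.58 -2.66] 0.3mm 1.5deg
1.5 58 -5 [  0.   0. 174.] [-0.72 -0.53  2.5   0.91  0.4  -2.66] 1.2mm 3.7deg
1.5 58 -8 [  0.   0. 174.] [-0.03 -0.52  2.5  -0.96  0.42 -0.43] 1.7mm 3.5deg
1.5 50 -10 [ -0.   0. 173.] [-0.21 -0.54  2.45 -0.44  0.41 -1.01] 0.0mm 0.0deg
1.8 65 -8 [ 18.   0. 181.] [-0.6  -0.47  2.5   0.99  0.25 -2.66] 3.3mm 8.2deg
1.8 60 -10 [ 17.   0. 180.] [ 0.15 -0.42  2.5  -1.34  0.54  0.07] 0.8mm 1.9deg
1.8 50 -15 [ 17.   0. 179.] [ 0.06 -0.45  2.38 -0.85  0.6  -0.42] 0.0mm 0.0deg
1.9 60 -10 [ 23.   0. 181.] [ 0.03 -0.42  2.5  -1.34  0.42  0.01] 0.6mm 1.5deg
```

```bash
sed -i 's/a1,d1,a2,a3,b,L=k/a1,d1,a2,a3,b,L,c=k/; s/R1.apply(\[a1,0,d1\])/R1.apply([a1,c,d1])/' arm.py
python3 - <<'E'
from plan import *
import arm;from arm import least_squares
p,r,s=pose();arm.SG=[1,1]
D=[([1.0576,.1309,1.48886,0,1.52301],[.2486,.5454,.2176]),([-.55799,-.8918,2.43649,.19896,.89467],[.4916,-.1779,.2204]),
([-.629,-.673,2.497,.367,.594],tube([-66.18,5.4,139.54])),(s["q"],p)]
g=lambda k:np.concatenate([arm.fk(list(q)+[0],k)[0]-x for q,x in D])
o=least_squares(g,[0,.35,.4,.4,0,.35,.05]);print(o.x.round(4),np.abs(o.fun).max());k=o.x
T=Ro.from_euler("z",90,degrees=True)
json.dump(dict(k=k.tolist()),open("arm.json","w"))
q=s["q"]
for th,ti,ya in((.5,48,-5),(1.0,53,-5),(1.0,50,0),(1.5,58,-5),(1.5,58,-15),(1.5,50,-10),(1.8,65,-8),(1.8,60,-15),(1.8,50,-15),(1.9,60,-10)):
    a=np.radians(205)-th;tab=np.array([23.6+60*np.cos(a),0,125+60*np.sin(a)]);t=np.radians(ti)
    x=tab+7*np.array([np.sin(t),0,-np.cos(t)])
    qq,e,ea=arm.ik(tube(x),ori(ti,ya),q,k,T);print(th,ti,ya,x.round(),qq.round(2),f"{e:.1f}mm {ea:.1f}deg")
E
```

```text
[1.000e-04 3.186e-01 3.690e-01 5.530e-01 6.170e-02 3.779e-01 5.120e-02] 0.00028473826664138224
0.5 48 -5 [-31.   0. 124.] [-0.61 -0.51  2.46  0.49  0.41 -2.2 ] 0.0mm 0.0deg
1.0 53 -5 [-22.   0. 153.] [-0.62 -0.57  2.5   0.61  0.37 -2.31] 0.0mm 0.0deg
1.0 50 0 [-22.   0. 153.] [-0.68 -0.53  2.44  0.69  0.51 -2.48] 0.0mm 0.0deg
1.5 58 -5 [  0.   0. 174.] [-0.61 -0.54  2.49  0.84  0.29 -2.53] 0.0mm 0.0deg
1.5 58 -15 [  0.   0. 174.] [-0.42 -0.52  2.48 -0.46  0.2  -1.06] 0.0mm 0.0deg
1.5 50 -10 [ -0.   0. 173.] [-0.51 -0.5   2.38  0.14  0.39 -1.75] 0.0mm 0.0deg
1.8 65 -8 [ 18.   0. 181.] [-0.51 -0.49  2.49  1.04  0.08 -2.66] 0.7mm 2.3deg
1.8 60 -15 [ 17.   0. 180.] [-0.41 -0.46  2.45 -0.73  0.15 -0.79] 0.0mm 0.0deg
1.8 50 -15 [ 17.   0. 179.] [-0.42 -0.43  2.32 -0.21  0.39 -1.32] 0.0mm 0.0deg
1.9 60 -10 [ 23.   0. 181.] [-0.5  -0.46  2.45  0.44  0.12 -2.04] 0.0mm 0.0deg
```

```bash
cat > clr.py <<'E'
from plan import *
import arm
arm.SG=[1,1];K=np.array(json.load(open("arm.json"))["k"]);T=Ro.from_euler("z",90,degrees=True)
BARX=0
def clear(x,r):
    """distance (mm) of post and bar from gripper body box; x in tube mm"""
    z=np.linspace(0,289,60);pts={"post":(np.c_[-35+0*z,-74+0*z,z],5),"bar":(np.c_[np.full(60,BARX),np.linspace(-74,214,60),np.full(60,289)],7),"arm":(np.c_[np.linspace(-35,BARX,60),np.full(60,-74),np.full(60,289)],5)}
    out={}
    for n,(P,rad) in pts.items():
        L=(r.inv()).apply(np.array([tube(a) for a in P])-tube(x))*1000
        d=np.c_[np.abs(L[:,0])-37.5,np.abs(L[:,1])-94,L[:,2]+84]
        out[n]=round(float((np.linalg.norm(np.maximum(d,0),axis=1)+np.minimum(d.max(1),0)).min()-rad),1)
    return out
def chk(x,ti,ya,q):
    r=ori(ti,ya);qq,e,ea=arm.ik(tube(x),r,q,K,T);print(np.round(x),ti,ya,clear(x,r),qq.round(2),f"{e:.1f}mm {ea:.1f}deg");return qq
def tab(th,ti,back=7):
    a=np.radians(205)-th;t=np.radians(ti)
    return np.array([23.6+60*np.cos(a),0,125+60*np.sin(a)])+back*np.array([np.sin(t),0,-np.cos(t)])
E
python3 - <<'E'
from clr import *
c=cam("side");c2=cam("top")
for X in([-35,-74,289],[0,-74,289],[-35,214,289],[0,214,289]):print(X,proj(c,tube(X)).round(),proj(c2,tube(X)).round())
q=pose()[2]["q"]
for th,ti,ya in((0.0,45,-5),(.5,48,-8),(1.0,50,-10),(1.5,52,-12),(1.5,58,-12),(1.8,52,-12),(1.8,58,-12),(1.95,60,-12)):q=chk(tab(th,ti),ti,ya,q)
cv2.imwrite("pics/s1.png",cv2.resize(c["frame"][190:420,250:450,::-1],None,fx=2.5,fy=2.5))
E
```

```text
[-35, -74, 289] [360. 322.] [444. 266.]
[0, -74, 289] [380. 318.] [448. 252.]
[-35, 214, 289] [313. 213.] [331. 235.]
[0, 214, 289] [329. 210.] [334. 221.]
[-26.   0.  95.] 45 -5 {'post': 25.2, 'bar': 105.2, 'arm': 93.0} [-0.59 -0.39  2.42  0.47  0.39 -2.18] 0.0mm 0.0deg
[-31.   0. 124.] 48 -8 {'post': 38.8, 'bar': 89.8, 'arm': 84.3} [-0.56 -0.51  2.47  0.32  0.38 -1.98] 0.0mm 0.0deg
[-22.   0. 153.] 50 -10 {'post': 35.1, 'bar': 63.1, 'arm': 61.9} [-0.52 -0.55  2.45  0.18  0.38 -1.8 ] 0.0mm 0.0deg
[ -0.   0. 173.] 52 -12 {'post': 19.3, 'bar': 34.2, 'arm': 37.2} [-0.48 -0.51  2.4   0.01  0.34 -1.58] 0.0mm 0.0deg
[  0.   0. 174.] 58 -12 {'post': 27.1, 'bar': 42.4, 'arm': 45.5} [-0.48 -0.54  2.49  0.02  0.18 -1.6 ] 0.0mm 0.0deg
[ 17.   0. 179.] 52 -12 {'post': 2.9, 'bar': 18.8, 'arm': 22.2} [-0.47 -0.45  2.35 -0.01  0.33 -1.55] 0.0mm 0.0deg
[ 17.   0. 180.] 58 -12 {'post': 10.8, 'bar': 27.9, 'arm': 31.0} [-0.47 -0.48  2.44 -0.03  0.17 -1.54] 0.0mm 0.0deg
[ 26.   0. 181.] 60 -12 {'post': 4.6, 'bar': 25.1, 'arm': 28.4} [-0.46 -0.44  2.43 -0.1   0.1  -1.46] 0.0mm 0.0deg
```

View pics/s1.png

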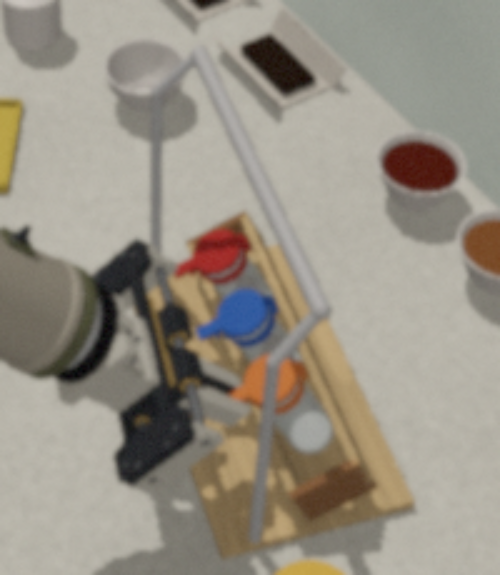

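The side view shows the gripper on the orange tab from the front, clear of the near post. The bar sits over the mouths (x≈0), on short arms from the posts. Next I lift along the arc.

```bash
cat >> clr.py <<'E'
def rows(way,p,r):
    """way of (world pos,Ro): rows all relative to p,r"""
    out=[[ (r.inv().apply(q-p)/.2).round(3).tolist(),((r.inv()*o).as_rotvec()/(np.pi/2)).round(3).tolist()] for q,o in way];print(json.dumps(out))
E
python3 - <<'E'
from clr import *
p,r,s=pose()
off=totube(p)-tab(0,45);off[2]-=1;print(off,s["t"])
W=[(th,45+13*th/1.75,-5-7*th/1.75) for th in(.15,.3,.5,.7,.9,1.1,1.3,1.5,1.65,1.75)]
W=[(tube(tab(a,b)+[0,off[1],0]+off*[1,0,1]),ori(b,c)) for a,b,c in W]
rows(W[:5],p,r);rows(W[5:],*W[4])
E
```

```text
[-0.70433485 -0.32391486  1.90378834] 3.5
[[[-0.016, -0.001, -0.037], [0.006, -0.01, 0.004]], [[-0.041, -0.002, -0.075], [0.011, -0.022, 0.008]], [[-0.083, -0.002, -0.119], [0.017, -0.039, 0.014]], [[-0.133, -0.001, -0.153], [0.024, -0.055, 0.02]], [[-0.188, 0.001, -0.178], [0.031, -0.072, 0.026]]]
[[[-0.06, 0.005, -0.007], [0.007, -0.017, 0.005]], [[-0.12, 0.011, -0.001], [0.014, -0.033, 0.011]], [[-0.178, 0.019, 0.016], [0.022, -0.05, 0.016]], [[-0.219, 0.025, 0.036], [0.027, -0.062, 0.019]], [[-0.244, 0.029, 0.052], [0.031, -0.07, 0.022]]]
```

Emit:
jog_arm --rows '[[[-0.016, 0, -0.037], [0.006, -0.01, 0.004]], [[-0.041, 0, -0.075], [0.011, -0.022, 0.008]], [[-0.083, 0, -0.119], [0.017, -0.039, 0.014]], [[-0.133, 0, -0.153], [0.024, -0.055, 0.02]], [[-0.188, 0, -0.178], [0.031, -0.072, 0.026]]]'

```text
t: 4.0
tool_pos: [0.5508, -0.2329, 0.147]
orientation: [0.464, 2.203, -0.224]
force: [18.2, 20.6, -7.3]
opening: 0.0048
gripper_force: 13.5
```

```bash
python3 - <<'E'
from clr import *
p,r,s=pose();print(s["t"],totube(p),s["opening"],s["gripper_force"],s["force"],np.round(s["q"],2))
print(tab(.9,51.7))
E
```

```text
4.0 [-26.98017855  -0.47612388 146.97219888] 0.004843021977436489 13.473284840583801 [18.23901852 20.64644317 -7.25692219] [-0.56 -0.58  2.49  0.33  0.35 -1.97]
[-24.57165811   0.         147.49544   ]
```

```bash
python3 - <<'E'
from clr import *
c=cam("wrist");a=c["frame"][200:400,200:440];b=cam("side")["frame"][270:390,300:440]
a=cv2.resize(a,(400,333));b=cv2.resize(b,(390,333));cv2.imwrite("pics/c1.png",np.hstack([a,b])[:,:,::-1])
E
```

```text
(no output)
```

View pics/c1.png

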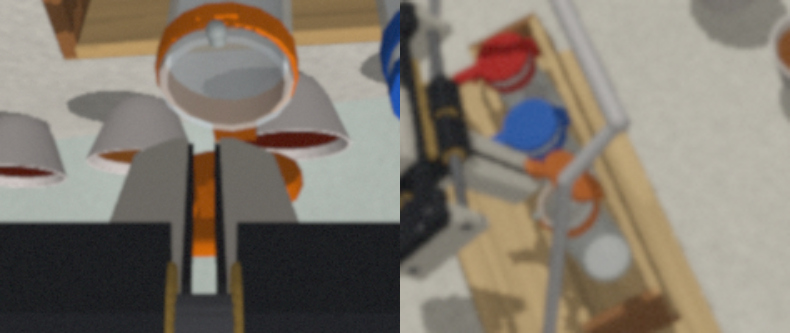

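The wrist view shows the mouth open at (228,80) with the cap raised behind the fingers. The tab seems to have slipped mostly out of the pads. The side view confirms the cap is up. I hold for a moment and re-read.

Emit:
jog_arm --rows '[[[0, 0, 0], [0, 0, 0]], [[0, 0, 0], [0, 0, 0]]]'

```text
t: 4.3
tool_pos: [0.5509, -0.232, 0.1462]
orientation: [0.463, 2.205, -0.222]
force: [4.5, 20.1, 0.9]
opening: 0.0035
gripper_force: 15.0
```

Emit:
jog_arm --rows '[[[0, 0, -0.05], [0, 0, 0]], [[0, 0, -0.1], [0, 0, 0]], [[0, 0, -0.1], [0, 0, 0]], [[0, 0, -0.1], [0, 0, 0]]]'

```text
t: 4.7
tool_pos: [0.5444, -0.2324, 0.1623]
orientation: [0.467, 2.208, -0.228]
force: [-0.1, 0.4, 0.7]
opening: 0.0011
gripper_force: 0.0
```

```bash
python3 - <<'E'
from clr import *
p,r,s=pose();print(s["t"],totube(p),s["opening"],s["gripper_force"],s["force"],np.round(s["q"],2))
c=cam("wrist");a=c["frame"][200:400,200:440];b=cam("side");m=mask(b,"orange",(300,270,440,390));
b=b["frame"][270:390,300:440]
a=cv2.resize(a,(400,333));b=cv2.resize(b,(390,333));cv2.imwrite("pics/c2.png",np.hstack([a,b])[:,:,::-1])
E
```

```text
4.7 [-33.3649637   -1.64935151 162.25253345] 0.0010630459713841713 0.0 [-0.12742018  0.36446403  0.69895992] [-0.56 -0.64  2.5   0.28  0.41 -1.92]
```

View pics/c2.png

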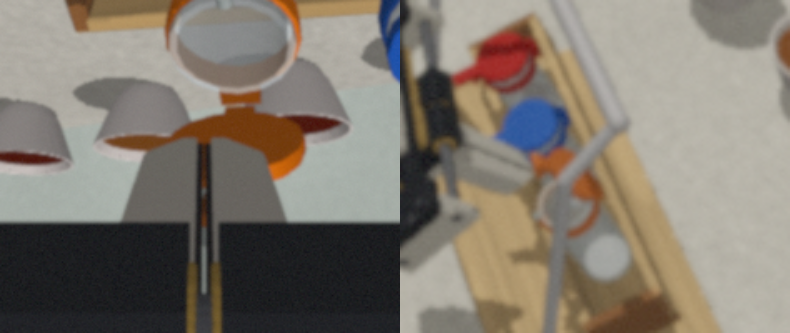

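```bash
cat >> clr.py <<'E'
def push(th,ti,rad=48,off=3.5,dy=0):
    a=np.radians(205)-th;t=np.radians(ti);c=np.array([23.6+rad*np.cos(a)-off*np.sin(a),125+rad*np.sin(a)+off*np.cos(a)])
    return np.array([c[0]-7.5*np.cos(t),dy,c[1]-7.5*np.sin(t)])
E
python3 - <<'E'
from clr import *
p,r,s=pose();c=cam("wrist")
for th in(.6,.8,1.,1.2):
    a=np.radians(205)-th;print(th,proj(c,tube([23.6+26*np.cos(a),0,125+26*np.sin(a)])).round())
W=[(tube([-58,0,148]),ori(49,-10)),(tube(push(.8,49,off=10)),ori(49,-10))]
q=s["q"]
q=chk([-58,0,148],49,-10,q);q=chk(push(.8,49,off=10),49,-10,q)
e=plan(W)
A=[(th,49+9*(th-.8)/1.15,-10-2*(th-.8)/1.15) for th in(.8,1.0,1.2,1.4,1.6,1.75,1.85,1.95,1.97)]
for a in A:
    q=chk(push(a[0],a[1]),a[1],a[2],q)
W=[(tube(push(a,b)),ori(b,c)) for a,b,c in A]
rows(W[:5],*e);rows(W[5:],*W[4])
E
```

```text
0.6 [338. 257.]
0.8 [338. 267.]
1.0 [339. 277.]
1.2 [340. 287.]
[-58   0 148] 49 -10 {'post': 69.3, 'bar': 91.5, 'arm': 89.0} [-0.55 -0.67  2.5   0.16  0.51 -1.79] 1.1mm 2.3deg
[-30.   0. 127.] 49 -10 {'post': 41.5, 'bar': 86.0, 'arm': 84.7} [-0.53 -0.52  2.47  0.21  0.34 -1.83] 0.0mm 0.0deg
t 4.85 tube [-33.9  -1.5 160.6]
rows~0.5 [0.124, -0.011, -0.054] [0.009, 0.023, 0.009]
rows~0.7 [-0.012, 0.025, 0.174] [0.0, -0.0, 0.0]
[-27.   0. 133.] 49.0 -10.0 {'post': 39.2, 'bar': 79.9, 'arm': 78.7} [-0.53 -0.53  2.47  0.2   0.36 -1.82] 0.0mm 0.0deg
[-24.   0. 142.] 50.565217391304344 -10.347826086956522 {'post': 38.2, 'bar': 72.9, 'arm': 72.4} [-0.52 -0.54  2.47  0.18  0.33 -1.79] 0.0mm 0.0deg
[-18.   0. 150.] 52.130434782608695 -10.695652173913043 {'post': 35.4, 'bar': 65.4, 'arm': 65.7} [-0.51 -0.54  2.47  0.16  0.31 -1.77] 0.0mm 0.0deg
[-11.   0. 156.] 53.69565217391305 -11.043478260869565 {'post': 31.2, 'bar': 57.8, 'arm': 58.9} [-0.5  -0.54  2.47  0.14  0.27 -1.73] 0.0mm 0.0deg
[ -3.   0. 162.] 55.26086956521739 -11.391304347826088 {'post': 25.8, 'bar': 50.8, 'arm': 52.6} [-0.49 -0.52
[... 344 characters left out ...]
166.] 58.0 -12.0 {'post': 14.5, 'bar': 41.4, 'arm': 44.6} [-0.47 -0.46  2.45 -0.02  0.14 -1.54] 0.0mm 0.0deg
[ 14.   0. 166.] 58.15652173913043 -12.034782608695652 {'post': 13.9, 'bar': 41.0, 'arm': 44.3} [-0.47 -0.46  2.45 -0.04  0.13 -1.53] 0.0mm 0.0deg
[[[-0.03, 0.002, -0.011], [0.0, 0.0, 0.0]], [[-0.076, 0.005, -0.026], [0.003, -0.017, 0.002]], [[-0.123, 0.01, -0.031], [0.006, -0.035, 0.005]], [[-0.171, 0.016, -0.027], [0.009, -0.052, 0.007]], [[-0.217, 0.023, -0.013], [0.012, -0.07, 0.009]]]
[[[-0.03, 0.007, 0.019], [0.002, -0.013, 0.002]], [[-0.049, 0.011, 0.035], [0.004, -0.022, 0.003]], [[-0.065, 0.016, 0.052], [0.006, -0.03, 0.004]], [[-0.068, 0.017, 0.055], [0.006, -0.032, 0.004]]]
```

```bash
python3 - <<'E'
from clr import *
e=plan([(tube(push(.9,50)),ori(50,-10))])
A=[(th,50+8*(th-.8)/1.15,-10-2*(th-.8)/1.15) for th in(1.05,1.2,1.35,1.5,1.65,1.75,1.85,1.95,2.0)]
W=[(tube(push(a,b)),ori(b,c)) for a,b,c in A]
rows(W[:5],*e);rows(W[5:],*W[4])
E
```

```text
t 4.85 tube [-33.9  -1.5 160.6]
rows~0.5 [0.065, 0.014, 0.103] [0.009, 0.012, 0.009]
[[[-0.035, 0.003, -0.007], [0.004, -0.019, 0.003]], [[-0.071, 0.007, -0.01], [0.006, -0.031, 0.005]], [[-0.106, 0.011, -0.007], [0.008, -0.043, 0.007]], [[-0.141, 0.016, 0.001], [0.011, -0.054, 0.008]], [[-0.175, 0.022, 0.014], [0.013, -0.066, 0.01]]]
[[[-0.02, 0.005, 0.014], [0.002, -0.008, 0.001]], [[-0.038, 0.009, 0.029], [0.003, -0.015, 0.002]], [[-0.054, 0.014, 0.046], [0.005, -0.023, 0.003]], [[-0.062, 0.016, 0.056], [0.006, -0.027, 0.004]]]
```

Emit:
jog_arm --rows '[[[0.065, 0.014, 0.05], [0.009, 0.012, 0.009]], [[0.065, 0.014, 0.1], [0.009, 0.012, 0.009]], [[0.065, 0.014, 0.1], [0.009, 0.012, 0.009]]]'

```text
t: 5.15
tool_pos: [0.5516, -0.2322, 0.1362]
orientation: [0.495, 2.227, -0.23]
force: [-0.7, -1.1, 0.2]
opening: 0.0006
gripper_force: 0.0
```

Emit:
jog_arm --rows '[[[-0.035, 0.003, -0.007], [0.004, -0.019, 0.003]], [[-0.071, 0.007, -0.01], [0.006, -0.031, 0.005]], [[-0.106, 0.011, -0.007], [0.008, -0.043, 0.007]], [[-0.141, 0.016, 0.001], [0.011, -0.054, 0.008]], [[-0.175, 0.022, 0.014], [0.013, -0.066, 0.01]]]'

```text
t: 5.65
tool_pos: [0.5765, -0.2391, 0.1639]
orientation: [0.5, 2.117, -0.266]
force: [-0.9, 0.2, -1.5]
opening: 0.0003
gripper_force: 0.6
```

Emit:
jog_arm --rows '[[[-0.02, 0.005, 0.014], [0.002, -0.008, 0.001]], [[-0.038, 0.009, 0.029], [0.003, -0.015, 0.002]], [[-0.054, 0.014, 0.046], [0.005, -0.023, 0.003]], [[-0.062, 0.016, 0.056], [0.006, -0.027, 0.004]], [[-0.062, 0.016, 0.056], [0.006, -0.027, 0.004]]]'

```text
t: 6.15
tool_pos: [0.5923, -0.2433, 0.1671]
orientation: [0.502, 2.075, -0.28]
force: [0.7, -0.5, 0.3]
opening: 0.0002
gripper_force: 0.0
```

```bash
python3 - <<'E'
from clr import *
p,r,s=pose();print(s["t"],totube(p),s["force"],np.round(s["q"],2),push(2.0,58))
b=cam("side");m=mask(b,"orange",(300,250,440,390));n,l,st,ce=cv2.connectedComponentsWithStats(m)
print([(ce[i].round(),st[i]) for i in range(1,n) if st[i,4]>8])
for th in(1.4,1.6,1.8,2.0):
    a=np.radians(205)-th;print(th,[proj(b,tube([23.6+R*np.cos(a),0,125+R*np.sin(a)])).round().tolist() for R in(26,68)])
plan([(tube([-45,0,160]),ori(50,-10))])
E
```

```text
6.15 [ 15.7426295    0.29965063 167.06764383] [ 0.65880506 -0.54242374  0.26043229] [-0.47 -0.45  2.45 -0.06  0.12 -1.51] [ 15.78352264   0.         166.61346964]
[(array([343., 282.]), array([338, 281,  11,   5,  14], dtype=int32)), (array([438., 287.]), array([437, 282,   3,  11,  26], dtype=int32)), (array([373., 333.]), array([369, 324,   8,  18,  91], dtype=int32))]
1.4 [[364.0, 333.0], [353.0, 325.0]]
1.6 [[366.0, 332.0], [359.0, 321.0]]
1.8 [[369.0, 331.0], [366.0, 319.0]]
2.0 [[371.0, 330.0], [373.0, 317.0]]
t 6.2 tube [ 15.7   0.3 167.2]
rows~1.2 [0.186, -0.065, -0.234] [-0.019, 0.093, -0.013]
```

```bash
python3 - <<'E'
from clr import *
W=[(tube([-45,0,165]),ori(50,-10)),(np.array([.48,-.05,.2]),ori(25,5)),(np.array([.4925,.2346,.11]),ori(0,15.1))]
q=pose()[2]["q"]
for x,r in W:
    q,e,_=arm.ik(x,r,q,K,T);print(q.round(2),e)
plan(W)
E
```

```text
[-0.54 -0.68  2.5   0.18  0.47 -1.8 ] 0.20489363540954209
[-0.23 -0.69  2.26  0.02  1.14 -1.63] 8.196299194906942e-08
[ 0.35  0.06  1.76  0.    1.32 -1.22] 5.440092820663267e-12
t 6.2 tube [ 15.7   0.3 167.2]
rows~1.2 [0.165, -0.065, -0.247] [-0.019, 0.093, -0.013]
rows~3.8 [0.264, 0.691, -0.587] [-0.102, 0.276, -0.133]
rows~3.0 [0.18, 0.706, 0.164] [-0.012, 0.139, -0.055]
rows~3.0 [0.078, 0.714, 0.206] [-0.012, 0.139, -0.055]
```

Emit:
jog_arm --rows '[[[0.07, -0.03, -0.1], [-0.009, 0.04, -0.006]], [[0.14, -0.05, -0.21], [-0.018, 0.08, -0.012]], [[0.14, -0.05, -0.21], [-0.018, 0.08, -0.012]]]'

```text
t: 6.5
tool_pos: [0.5439, -0.2301, 0.1692]
orientation: [0.493, 2.202, -0.235]
force: [0.7, -0.0, 0.8]
opening: 0.0004
gripper_force: 0.0
```

```bash
python3 - <<'E'
from clr import *
plan([(np.array([.48,-.05,.2]),ori(25,5)),(np.array([.4925,.2346,.11]),ori(0,15.1))])
E
```

```text
t 6.5 tube [-34.4   0.5 169.2]
rows~3.9 [0.301, 0.679, -0.621] [-0.104, 0.291, -0.134]
rows~3.0 [0.18, 0.706, 0.164] [-0.012, 0.139, -0.055]
rows~3.0 [0.078, 0.714, 0.206] [-0.012, 0.139, -0.055]
```

Emit:
jog_arm --rows '[[[0.3, 0.68, -0.62], [-0.1, 0.29, -0.13]], [[0.3, 0.68, -0.62], [-0.1, 0.29, -0.13]], [[0.3, 0.68, -0.62], [-0.1, 0.29, -0.13]], [[0.3, 0.68, -0.62], [-0.1, 0.29, -0.13]], [[0.3, 0.68, -0.62], [-0.1, 0.29, -0.13]]]'

```text
t: 7.0
tool_pos: [0.4822, -0.0461, 0.2002]
orientation: [0.243, 2.694, -0.054]
force: [1.2, -0.2, 0.3]
opening: 0.0006
gripper_force: 0.0
```

Emit:
jog_arm --rows '[[[0.18, 0.71, 0.16], [-0.01, 0.14, -0.055]], [[0.18, 0.71, 0.16], [-0.01, 0.14, -0.055]], [[0.18, 0.71, 0.16], [-0.01, 0.14, -0.055]], [[0.18, 0.71, 0.16], [-0.01, 0.14, -0.055]]]' --hand 0.03

```text
t: 7.4
tool_pos: [0.4869, 0.0981, 0.1489]
orientation: [0.136, 2.928, -0.033]
force: [-0.1, 0.5, -0.0]
opening: 0.0282
gripper_force: 0.0
```

Emit:
jog_arm --rows '[[[0.08, 0.71, 0.2], [-0.01, 0.14, -0.055]], [[0.08, 0.71, 0.2], [-0.01, 0.14, -0.055]], [[0.08, 0.71, 0.2], [-0.01, 0.14, -0.055]], [[0.08, 0.71, 0.2], [-0.01, 0.14, -0.055]], [[0.08, 0.71, 0.2], [-0.01, 0.14, -0.055]]]'

```text
t: 7.9
tool_pos: [0.494, 0.2354, 0.106]
orientation: [-0.015, -3.133, 0.012]
force: [-0.5, -0.1, -0.9]
opening: 0.0448
gripper_force: 0.0
```

```bash
python3 - <<'E'
from clr import *
p,r,s=pose();print(s["t"],p,s["opening"],r.as_matrix()[:,2])
c=cam("wrist");h=cv2.cvtColor(c["frame"],cv2.COLOR_RGB2HSV);u=proj(c,np.array([.4925,.2346,.011]));print("pred",u)
x,y=u.astype(int);cv2.imwrite("pics/n1.png",c["frame"][:,:,::-1])
k=np.zeros((480,640),np.uint8);y0,y1,x0,x1=max(y-60,0),y+60,x-60,x+60;k[y0:y1,x0:x1]=((h[...,2]<70))[y0:y1,x0:x1]
n,l,st,ce=cv2.connectedComponentsWithStats(k);print([(ce[i].round(1),st[i],plane(c,ce[i],.012).round(4)) for i in range(1,n) if st[i,4]>40])
E
```

```text
7.9 [0.49399281 0.23539894 0.10596063] 0.04477725567939617 [-0.00816495 -0.00779123 -0.99993631]
pred [324.11854705 238.71175634]
[(array([324.3, 236.5]), array([309, 220,  32,  34, 835], dtype=int32), array([0.4908, 0.2347, 0.012 ])), (array([265.6, 291.6]), array([264, 286,   5,  12,  50], dtype=int32), array([0.5281, 0.1959, 0.012 ])), (array([379.6, 292.4]), array([377, 287,   7,  11,  66], dtype=int32), array([0.5292, 0.2707, 0.012 ]))]
```

View pics/n1.png

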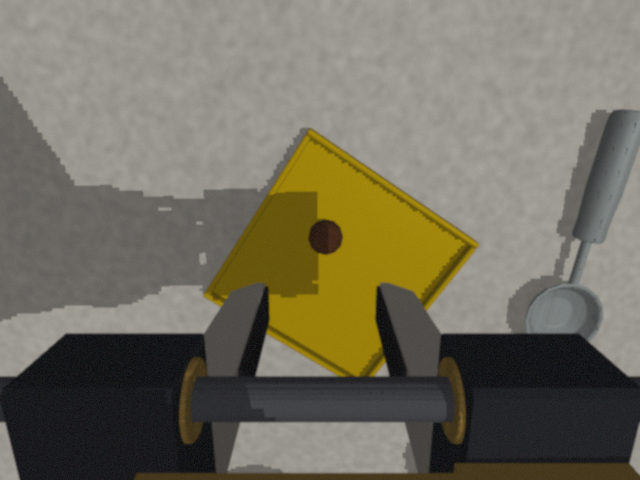

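The nugget is at (325,237) in the tray, at world (0.491, 0.2347). I descend on it.

```bash
python3 - <<'E'
from clr import *
plan([(np.array([.4912,.2347,.0065]),ori(0,15.1))])
E
```

```text
t 7.95 tube [-203.3  436.1  107. ]
rows~2.0 [0.012, 0.005, 0.502] [-0.005, -0.005, -0.007]
```

Emit:
jog_arm --rows '[[[0.012, 0.005, 0.2], [-0.005, -0.005, -0.007]], [[0.012, 0.005, 0.4], [-0.005, -0.005, -0.007]], [[0.012, 0.005, 0.5], [-0.005, -0.005, -0.007]], [[0.012, 0.005, 0.5], [-0.005, -0.005, -0.007]], [[0.012, 0.005, 0.5], [-0.005, -0.005, -0.007]]]'

```text
t: 8.45
tool_pos: [0.492, 0.2341, 0.0089]
orientation: [0.003, 3.139, 0.002]
force: [0.3, -0.3, 0.7]
opening: 0.0451
gripper_force: 0.0
```

Emit:
jog_arm --rows '[[[0, 0, 0], [0, 0, 0]], [[0, 0, 0], [0, 0, 0]], [[0, 0, 0], [0, 0, 0]], [[0, 0, 0], [0, 0, 0]], [[0, 0, 0], [0, 0, 0]]]' --hand 1 --squeeze 12

```text
t: 8.95
tool_pos: [0.4915, 0.2356, 0.0085]
orientation: [-0.0, 3.14, 0.001]
force: [-0.2, -2.7, 4.5]
opening: 0.0206
gripper_force: 12.0
```

```bash
python3 - <<'E'
from clr import *
p,r,s=pose();print(s["t"],p,s["opening"],s["gripper_force"])
q=s["q"]
# drop candidates: nugget centre ~7 mm behind TCP
for ti in(40,45,50):
  for ya in(-12,-18,-24):
    t=np.radians(ti);y=np.radians(ya)
    n=np.array([-1.5,0,127.]) # nugget centre
    z=np.array([np.sin(t)*np.cos(y),np.sin(t)*np.sin(y),-np.cos(t)]);chk(n+5.5*z,ti,ya,q)
E
```

```text
8.95 [0.49153405 0.23556111 0.0085341 ] 0.02055279277540516 12.000294704921544
[  2.  -1. 123.] 40 -12 {'post': -0.6, 'bar': 44.9, 'arm': 48.3} [-0.48 -0.31  2.25  0.01  0.5  -1.58] 0.0mm 0.0deg
[  2.  -1. 123.] 40 -18 {'post': 7.8, 'bar': 36.2, 'arm': 54.7} [-0.41 -0.29  2.23 -0.22  0.51 -1.26] 0.0mm 0.0deg
[  2.  -1. 123.] 40 -24 {'post': 16.2, 'bar': 27.0, 'arm': 61.2} [-0.35 -0.26  2.21 -0.41  0.56 -0.96] 0.0mm 0.0deg
[  2.  -1. 123.] 45 -12 {'post': 6.7, 'bar': 56.3, 'arm': 59.8} [-0.48 -0.35  2.33  0.01  0.38 -1.58] 0.0mm 0.0deg
[  2.  -1. 123.] 45 -18 {'post': 15.1, 'bar': 48.1, 'arm': 65.7} [-0.4  -0.33  2.31 -0.32  0.4  -1.15] 0.0mm 0.0deg
[  2.  -2. 123.] 45 -24 {'post': 23.5, 'bar': 39.4, 'arm': 71.7} [-0.33 -0.29  2.28 -0.58  0.46 -0.79] 0.0mm 0.0deg
[  3.  -1. 123.] 50 -12 {'post': 13.7, 'bar': 67.1, 'arm': 70.4} [-0.48 -0.38  2.4   0.02  0.25 -1.59] 0.0mm 0.0deg
[  3.  -1. 123.] 50 -18 {'post': 22.0, 'bar': 59.6, 'arm': 75.8} [-0.39 -0.35  2.38 -0.52  0.29 -0.94] 0.0mm 0.0deg
[  2.  -2. 123.] 50 -24 {'post': 30.5, 'bar': 51.4, 'arm': 81.3} [-0.31 -0.3   2.34 -0.84  0.39 -0.53] 0.0mm 0.0deg
```

Emit:
jog_arm --rows '[[[0, 0, -0.1], [0, 0, 0]], [[0, 0, -0.3], [0, 0, 0]], [[0, 0, -0.5], [0, 0, 0]], [[0, 0, -0.7], [0, 0, 0]], [[0, 0, -0.7], [0, 0, 0]]]'

```text
t: 9.45
tool_pos: [0.4948, 0.2369, 0.1551]
orientation: [-0.0, 3.131, 0.007]
force: [0.1, 0.2, 0.4]
opening: 0.021
gripper_force: 12.0
```

```bash
python3 - <<'E'
from clr import *
p,r,s=pose();print(s["t"],p,s["opening"],s["gripper_force"])
c=cam("wrist");h=cv2.cvtColor(c["frame"],cv2.COLOR_RGB2HSV)
u=proj(c,p);print("tcp px",u,"grasp",proj(c,p-.019*r.as_matrix()[:,2]))
cv2.imwrite("pics/n2.png",cv2.resize(c["frame"][220:420,200:440,::-1],None,fx=2.5,fy=2.5))
W=[(np.array([.48,-.02,.22]),ori(25,-5)),(tube([-60,10,175]),ori(45,-18))]
q=s["q"]
for x,o in W:
    q,e,_=arm.ik(x,o,q,K,T);print(q.round(2),e)
plan(W)
E
```

```text
9.45 [0.49477907 0.2369364  0.15505937] 0.02098347700182448 11.999895264452789
tcp px [325.28922399 305.74701573] grasp [325.65495104 327.75172691]
[-0.05 -0.66  2.21 -0.14  1.18 -1.24] 4.496403249731884e-12
[-0.39 -0.67  2.43 -0.23  0.62 -1.25] 2.194133763566697e-08
t 9.5 tube [-204.7  437.7  151.8]
rows~2.7 [0.032, -0.64, -0.173] [0.026, -0.135, 0.11]
rows~2.7 [-0.112, -0.64, -0.138] [0.026, -0.135, 0.11]
rows~2.0 [-0.192, -0.42, 0.214] [0.042, -0.111, 0.059]
rows~2.0 [-0.188, -0.386, 0.273] [0.042, -0.111, 0.059]
```

View pics/n2.png

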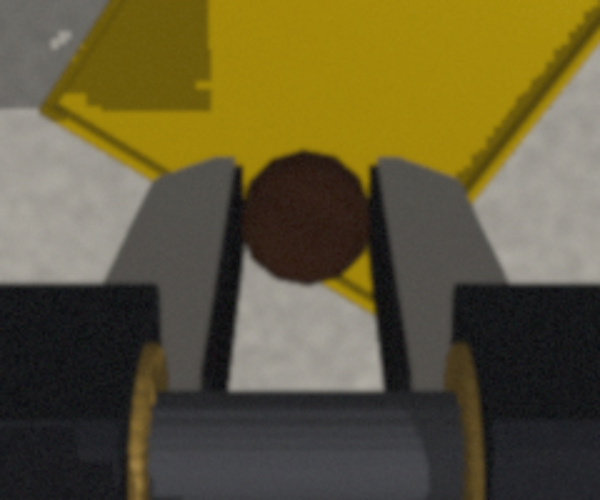

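The nugget is held well centred between the pads, at crop (305,217). I carry it over to the rack.

Emit:
jog_arm --rows '[[[0.03, -0.64, -0.17], [0.026, -0.135, 0.11]], [[0.03, -0.64, -0.17], [0.026, -0.135, 0.11]], [[0.03, -0.64, -0.17], [0.026, -0.135, 0.11]], [[0.03, -0.64, -0.17], [0.026, -0.135, 0.11]]]'

```text
t: 9.9
tool_pos: [0.484, 0.1046, 0.1811]
orientation: [0.257, 2.918, -0.061]
force: [1.1, 0.8, 0.5]
opening: 0.0212
gripper_force: 12.0
```

Emit:
jog_arm --rows '[[[-0.11, -0.64, -0.14], [0.026, -0.135, 0.11]], [[-0.11, -0.64, -0.14], [0.026, -0.135, 0.11]], [[-0.11, -0.64, -0.14], [0.026, -0.135, 0.11]], [[-0.11, -0.64, -0.14], [0.026, -0.135, 0.11]]]'

```text
t: 10.3
tool_pos: [0.4776, -0.0232, 0.2165]
orientation: [0.479, 2.674, -0.112]
force: [0.6, 0.0, 0.1]
opening: 0.0207
gripper_force: 12.0
```

Emit:
jog_arm --rows '[[[-0.19, -0.42, 0.21], [0.042, -0.11, 0.06]], [[-0.19, -0.42, 0.21], [0.042, -0.11, 0.06]], [[-0.19, -0.42, 0.21], [0.042, -0.11, 0.06]]]'

```text
t: 10.6
tool_pos: [0.4959, -0.12, 0.19]
orientation: [0.589, 2.485, -0.206]
force: [-0.0, 0.1, -1.3]
opening: 0.0209
gripper_force: 12.0
```

Emit:
jog_arm --rows '[[[-0.19, -0.39, 0.27], [0.042, -0.11, 0.06]], [[-0.19, -0.39, 0.27], [0.042, -0.11, 0.06]], [[-0.19, -0.39, 0.27], [0.042, -0.11, 0.06]], [[-0.19, -0.39, 0.27], [0.042, -0.11, 0.06]]]'

```text
t: 11.0
tool_pos: [0.5173, -0.2149, 0.1712]
orientation: [0.682, 2.286, -0.286]
force: [0.1, 0.3, 0.4]
opening: 0.0209
gripper_force: 12.0
```

```bash
python3 - <<'E'
from clr import *
p,r,s=pose();print(s["t"],totube(p),s["opening"],s["gripper_force"],np.round(s["q"],2))
c=cam("wrist");cv2.imwrite("pics/m1.png",c["frame"][:,:,::-1])
u=proj(c,tube([0,0,114]));print("pred mouth",u)
m=mask(c,"orange");n,l,st,ce=cv2.connectedComponentsWithStats(m)
for i in range(1,n):
    if st[i,4]>60:
        ct=cv2.findContours((l==i).astype(np.uint8),0,1)[0];ct=max(ct,key=len);print(st[i],ce[i].round(),[np.round(v,1) for v in cv2.fitEllipse(ct)])
e=plan([(tube([-20,3,143.7]),ori(45,-18)),(tube([2.7,-.5,121]),ori(45,-18))]);
th=np.linspace(0,2*np.pi,24)
for R in(21,22):
    P=np.array([proj(c,tube([R*np.cos(a)*.906,R*np.sin(a),114+R*np.cos(a)*.423])) for a in th]);print(P.min(0).round(),P.max(0).round())
E
```

```text
11.0 [-63.99727427   8.16419684 171.23304883] 0.020894643652027665 12.000000477419235 [-0.39 -0.67  2.44 -0.23  0.63 -1.25]
pred mouth [345.53792083 251.0770764 ]
[250 189  23  42 289] [262. 208.] [array([262.7, 206.9]), array([12.5, 41.5]), np.float64(157.4)]
[312 210  71  44 664] [351. 222.] [array([346.4, 247.5]), array([70., 71.]), np.float64(48.2)]
[272 237  11  15  73] [277. 243.] [array([277. , 242.8]), array([ 8.5, 13. ]), np.float64(177.5)]
[347 274  21   9 112] [357. 278.] [array([357.8, 278.2]), array([ 5.6, 26. ]), np.float64(82.0)]
[488 279  66  18 563] [520. 287.] [array([520.3, 287.5]), array([14., 62.]), np.float64(82.2)]
[326 320  26  40 557] [340. 340.] [array([339.9, 338.4]), array([21.7, 40.1]), np.float64(165.4)]
t 11.05 tube [-63.5   8.9 172.5]
rows~1.0 [-0.053, 0.041, 0.254] [-0.004, -0.006, 0.001]
rows~0.6 [0.0, 0.018, 0.16] [-0.0, -0.0, 0.0]
[312. 223.] [380. 276.]
[310. 222.] [381. 277.]
```

Emit:
jog_arm --rows '[[[-0.05, 0.04, 0.13], [-0.004, -0.006, 0]], [[-0.05, 0.04, 0.25], [-0.004, -0.006, 0]], [[-0.05, 0.04, 0.25], [-0.004, -0.006, 0]]]'

```text
t: 11.35
tool_pos: [0.5581, -0.2302, 0.142]
orientation: [0.672, 2.279, -0.28]
force: [-1.2, 0.4, -1.2]
opening: 0.0207
gripper_force: 12.0
```

Emit:
jog_arm --rows '[[[0, 0.018, 0.08], [0, 0, 0]], [[0, 0.018, 0.16], [0, 0, 0]], [[0, 0.018, 0.16], [0, 0, 0]], [[0, 0.018, 0.16], [0, 0, 0]], [[0, 0.018, 0.16], [0, 0, 0]]]'

```text
t: 11.85
tool_pos: [0.5787, -0.2408, 0.1233]
orientation: [0.673, 2.273, -0.282]
force: [0.6, -0.5, -0.1]
opening: 0.0212
gripper_force: 12.0
```

```bash
python3 - <<'E'
from clr import *
p,r,s=pose();print(s["t"],totube(p),s["opening"],s["gripper_force"],s["force"],np.round(s["q"],2))
plan([(tube([2.7,-.5,121]),ori(45,-18))])
E
```

```text
11.85 [  2.02537789  -0.8324818  123.28837137] 0.021167265566069616 11.999944503768347 [ 0.63392537 -0.45235366 -0.0533141 ] [-0.4  -0.33  2.31 -0.33  0.4  -1.14]
t 11.85 tube [  2.   -0.8 123.3]
rows~0.0 [0.006, 0.003, 0.01] [-0.0, 0.002, 0.001]
```

Well placed, so I release.

Emit:
jog_arm --rows '[[[0.006, 0.003, 0.01], [0, 0, 0]], [[0.006, 0.003, 0.01], [0, 0, 0]], [[0.006, 0.003, 0.01], [0, 0, 0]], [[0.006, 0.003, 0.01], [0, 0, 0]]]' --hand 0.3

```text
t: 12.25
tool_pos: [0.579, -0.2418, 0.1201]
orientation: [0.674, 2.273, -0.284]
force: [-2.7, -3.8, 2.6]
opening: 0.0324
gripper_force: 2.2
```

Emit:
jog_arm --rows '[[[0, 0, -0.15], [0, 0, 0]], [[0, 0, -0.3], [0, 0, 0]], [[0, 0, -0.35], [0, 0, 0]], [[0, 0, -0.35], [0, 0, 0]]]'

```text
t: 12.65
tool_pos: [0.5382, -0.214, 0.1712]
orientation: [0.673, 2.27, -0.282]
force: [0.3, 0.5, 0.4]
opening: 0.0326
gripper_force: 0.0
```

```bash
python3 - <<'E'
from clr import *
p,r,s=pose();print(s["t"],totube(p),s["opening"],s["force"],np.round(s["q"],2))
for n in("wrist","side","top"):
    c=cam(n);h=cv2.cvtColor(c["frame"],cv2.COLOR_RGB2HSV);cv2.imwrite(f"pics/d_{n}.png",c["frame"][:,:,::-1])
    for nm,X in(("floor",[40.6,0,27]),("deep",[34,0,41]),("mid",[20,0,71])):
        u=proj(c,tube(X)).astype(int);P=h[u[1]-4:u[1]+5,u[0]-4:u[0]+5].reshape(-1,3);print(n,nm,u,np.median(P,0))
    k=((h[...,2]<75)&((h[...,0]<15)|(h[...,0]>170))&(h[...,1]>70)).astype(np.uint8)
    N,l,st,ce=cv2.connectedComponentsWithStats(k);U=proj(c,tube([20,0,71]));print([(ce[i].round().tolist(),int(st[i,4])) for i in range(1,N) if st[i,4]>8 and np.linalg.norm(ce[i]-U)<110])
E
```

```text
12.65 [-44.11027922  14.52880402 171.18754669] 0.0326273732996392 [0.26112937 0.4602263  0.39473974] [-0.37 -0.6   2.4  -0.27  0.58 -1.2 ]
wrist floor [340 158] [ 15.  10. 105.]
wrist deep [338 168] [ 15.   7. 104.]
wrist mid [333 192] [ 14.  92. 128.]
[([261.0, 187.0], 37), ([267.0, 197.0], 10)]
side floor [374 363] [ 30.   9. 132.]
side deep [371 360] [ 24.  12. 116.]
side mid [366 353] [ 14.  37. 129.]
[]
top floor [404 234] [ 15.  35. 115.]
top deep [404 236] [ 12.  17. 115.]
top mid [405 240] [ 15.  17. 104.]
[([425.0, 143.0], 445)]
```

```bash
python3 - <<'E'
from clr import *
n=cv2.imread("pics/n2.png")[200:230,290:320].reshape(-1,3);print("nugget bgr",n.mean(0))
c=cam("wrist");
for off in(0,70,140):
    print(off)
    for d in range(30,101,10):
        u=proj(c,tube([.423*d,off,114-.906*d])).round().astype(int);
        if 0<u[0]<636 and 0<u[1]<476: print(d,u,c["frame"][u[1]-2:u[1]+3,u[0]-2:u[0]+3].reshape(-1,3).mean(0).round())
# brownish pixels anywhere near
f=c["frame"].astype(int);R,G,B=f[...,0],f[...,1],f[...,2]
for nm in("wrist","side"):
    f=(c if nm=="wrist" else cam("side"))["frame"].astype(int);R,G,B=f[...,0],f[...,1],f[...,2]
    k=((R<110)&(R>1.35*G)&(R>25)&(G<70)).astype(np.uint8);N,l,st,ce=cv2.connectedComponentsWithStats(k)
    print(nm,[(ce[i].round().tolist(),st[i].tolist(),f[l==i].mean(0).round().tolist()) for i in range(1,N) if st[i,4]>12])
E
```

```text
nugget bgr [21.51888889 29.52555556 46.76666667]
0
30 [332 212] [133. 136. 136.]
40 [334 203] [133.  68.  13.]
50 [335 195] [125. 118. 114.]
60 [337 187] [126. 128. 127.]
70 [338 180] [165. 168. 169.]
80 [340 173] [107. 105. 104.]
90 [341 166] [104. 102. 101.]
100 [342 160] [125. 113.  97.]
70
30 [445 193] [ 35.  86. 176.]
40 [444 184] [ 37.  87. 177.]
50 [442 176] [ 36.  87. 176.]
60 [441 168] [ 36.  87. 177.]
70 [440 161] [ 30.  68. 136.]
80 [438 154] [101.  98.  98.]
90 [437 147] [102.  99.  98.]
100 [436 141] [106.  98.  88.]
140
30 [577 171] [115. 114. 115.]
40 [571 162] [98. 19. 17.]
50 [566 154] [96. 90. 89.]
60 [561 146] [96. 93. 93.]
70 [556 139] [96. 93. 92.]
80 [551 132] [95. 93. 92.]
90 [547 126] [94. 92. 91.]
100 [542 120] [99. 92. 85.]
wrist [([568.0, 173.0], [542, 128, 58, 91, 1240], [95.0, 26.0, 24.0]), ([259.0, 202.0], [239, 176, 37, 57, 1175], [84.0, 58.0, 36.0]), ([625.0, 258.0], [604, 247, 36, 20, 488], [79.0, 28.0, 19.0]), ([362.0, 317.0], [360, 289, 7, 58, 109], [72.0, 41.0, 22.0]), ([418.0, 300.0], [401, 295, 37, 13, 356], [80.0, 30.0, 21.0]), ([340.0, 376.0], [332, 376, 17, 2, 20], [98.0, 59.0, 38.0])]
side [([328.0, 182.0], [317, 175, 23, 16, 169], [34.0, 22.0, 15.0]), ([361.0, 215.0], [350, 206, 24, 20, 195], [34.0, 22.0, 15.0]), ([418.0, 256.0], [404, 247, 28, 19, 418], [82.0, 30.0, 21.0]), ([489.0, 326.0], [472, 314, 33, 25, 624], [80.0, 28.0, 20.0]), ([383.0, 387.0], [369, 378, 28, 19, 277], [89.0, 62.0, 40.0]), ([579.0, 414.0], [560, 398, 39, 33, 948], [78.0, 26.0, 18.0])]
```

```bash
python3 - <<'E'
from clr import *
a=cv2.imread("pics/side0.png").astype(int);b=cv2.imread("pics/d_side.png").astype(int)
for y in range(354,372,2):print(y,[f"{a[y,x].sum()//3}/{b[y,x].sum()//3}" for x in range(364,388,2)])
m=cv2.imread("pics/m1.png");d=cv2.imread("pics/d_wrist.png")
def prof(img,t0,ti):pass
print("m1 (before): pose tube(-64,8,171); d after pose(-44,14.5,171)")
def strip(img,u0,u1):
    return [img[int(y)-1:int(y)+2,int(x)-4:int(x)+5].reshape(-1,3).mean(0).round().astype(int).tolist()[::-1] for x,y in np.linspace(u0,u1,14)]
# calib for 'after' now; for before, shift via pose
c=cam("wrist");p,r,s=pose()
print("after",*strip(d,proj(c,tube([.423*20,0,114-.906*20])),proj(c,tube([.423*105,0,114-.906*105]))),sep="\n")
R=np.array(c["R"]);Rtc=R@r.as_matrix();C=r.inv().apply(-R.T@np.array(c["t"])-p)
p1=tube([-63.5,8.9,172.5]);r1=ori(45,-18);c1=dict(c);c1["R"]=Rtc@r1.as_matrix().T;c1["t"]=-c1["R"]@(p1+r1.apply(C))
print("before",proj(c1,tube([0,0,114])),*strip(m,proj(c1,tube([.423*20,0,114-.906*20])),proj(c1,tube([.423*105,0,114-.906*105]))),sep="\n")
E
```

```text
354 ['92/101', '113/116', '119/123', '120/127', '130/133', '131/138', '129/133', '118/125', '121/126', '133/141', '117/124', '104/113']
356 ['115/120', '117/124', '122/128', '139/139', '153/156', '156/163', '153/161', '145/151', '128/135', '131/137', '134/140', '107/109']
358 ['111/120', '116/121', '142/119', '154/119', '157/129', '157/153', '156/162', '153/161', '146/152', '127/134', '134/140', '119/123']
360 ['110/115', '127/107', '151/105', '154/107', '156/105', '156/126', '159/159', '156/161', '152/160', '130/138', '135/139', '131/138']
362 ['109/110', '134/102', '153/101', '156/102', '156/105', '156/110', '156/150', '156/161', '153/159', '131/134', '126/134', '137/141']
364 ['101/106', '132/102', '153/102', '156/104', '154/106', '157/115', '154/152', '155/161', '151/157', '120/124', '109/114', '132/136']
366 ['89/95', '115/104', '150/105', '154/109', '156/119', '157/141', '156/159', '153/160', '135/141', '107/114', '99/102', '122/115']
368 ['83/87', '95/97', '128/120', '148/141', '154/154', '154/158', '151/156', '136/141', '113/121', '100/106', '91/97', '103/97']
370 ['81/81', '87/92', '95/98', '114/118', '125/129', '126/130', '116/122', '105/112', '97/101', '100/103', '96/104', '94/99']
m1 (before): pose tube(-64,8,171); d after pose(-44,14.5,171)
after
[134, 129, 119]
[120, 117, 111]
[128, 127, 123]
[130, 132, 133]
[170, 92, 33]
[130, 65, 12]
[125, 102, 89]
[125, 127, 127]
[126, 127, 127]
[165, 168, 169]
[144, 145, 145]
[105, 103, 102]
[104, 102, 102]
[105, 102, 102]
before
[343.09848318 247.32691026]
[133, 133, 130]
[132, 130, 128]
[154, 80, 21]
[146, 74, 12]
[127, 101, 87]
[129, 131, 130]
[129, 131, 130]
[148, 150, 150]
[172, 175, 175]
[169, 172, 173]
[167, 171, 172]
[168, 156, 137]
[183, 150, 100]
[172, 141, 94]
```

The nugget is in the tube: a new dark patch has appeared on the tube's bright floor in both views (side view, around (370,362)). Next I close the cap, starting with a pinch on the raised tab.

```bash
python3 - <<'E'
from clr import *
p,r,s=pose();q0=s["q"]
for ti in(50,55,60):
  for ya in(-10,-14,-18):
    q=q0
    for th in(2.0,):
        q=chk(tab(th,ti,back=7),ti,ya,q)
c=cam("wrist")
m=mask(c,"orange");n,l,st,ce=cv2.connectedComponentsWithStats(m)
print([(ce[i].round(),st[i]) for i in range(1,n) if st[i,4]>60])
for th in(1.8,1.9,2.0,2.1):
    a=np.radians(205)-th
    for X in(26,60,68):print(th,X,proj(c,tube([23.6+X*np.cos(a),0,125+X*np.sin(a)])).round())
E
```

```text
[ 29.   0. 180.] 50 -10 {'post': -10.1, 'bar': 9.2, 'arm': 8.7} [-0.49 -0.4   2.3   0.11  0.38 -1.7 ] 0.0mm 0.0deg
[ 29.   0. 180.] 50 -14 {'post': -6.3, 'bar': 4.5, 'arm': 12.5} [-0.43 -0.39  2.29 -0.16  0.38 -1.38] 0.0mm 0.0deg
[ 29.   0. 180.] 50 -18 {'post': -2.0, 'bar': -0.2, 'arm': 16.5} [-0.38 -0.37  2.27 -0.4   0.4  -1.07] 0.0mm 0.0deg
[ 29.   0. 181.] 55 -10 {'post': -6.8, 'bar': 17.5, 'arm': 17.3} [-0.49 -0.43  2.37  0.18  0.25 -1.78] 0.0mm 0.0deg
[ 29.   0. 181.] 55 -14 {'post': -1.8, 'bar': 13.2, 'arm': 20.7} [-0.43 -0.41  2.36 -0.27  0.25 -1.27] 0.0mm 0.0deg
[ 29.   0. 181.] 55 -18 {'post': 4.4, 'bar': 8.8, 'arm': 24.2} [-0.37 -0.39  2.34 -0.63  0.3  -0.84] 0.0mm 0.0deg
[ 29.   0. 181.] 60 -10 {'post': -1.2, 'bar': 25.4, 'arm': 25.4} [-0.49 -0.44  2.43  0.44  0.11 -2.04] 0.0mm 0.0deg
[ 29.   0. 181.] 60 -14 {'post': 4.7, 'bar': 21.6, 'arm': 28.4} [-0.42 -0.42  2.42 -0.64  0.12 -0.9 ] 0.0mm 0.0deg
[ 29.   0. 181.] 60 -18 {'post': 10.8, 'bar': 17.7, 'arm': 31.5} [-0.36 -0.39  2.4  -1.1   0.22 -0.37] 0.0mm 0.0deg
[(array([242., 195.]), array([227, 177,  30,  40, 365], dtype=int32)), (array([333., 211.]), array([291, 198,  76,  49, 763], dtype=int32)), (array([258., 235.]), array([253, 228,   9,  16,  79], dtype=int32)), (array([339., 271.]), array([328, 266,  22,  10, 123], dtype=int32)), (array([514., 281.]), array([480, 273,  69,  18, 720], dtype=int32)), (array([337., 325.]), array([ 302,  278,   64,   99, 3986], dtype=int32))]
1.8 26 [336. 312.]
1.8 60 [333. 370.]
1.8 68 [332. 385.]
1.9 26 [337. 314.]
1.9 60 [336. 373.]
1.9 68 [336. 389.]
2.0 26 [339. 316.]
2.0 60 [339. 376.]
2.0 68 [340. 392.]
2.1 26 [340. 317.]
2.1 60 [342. 378.]
2.1 68 [343. 393.]
```

```bash
cat >> clr.py <<'E'
def tab3(th,ti,ya,back=5,R=60):
    a=np.radians(205)-th;P=tube([23.6+R*np.cos(a),0,125+R*np.sin(a)]);return totube(P+ori(ti,ya).as_matrix()[:,2]*back/1000)
E
python3 - <<'E'
from clr import *
p,r,s=pose();q=s["q"]
W=[(tab3(2.0,57,-17,-45),57,-17),(tab3(2.0,57,-17,6),57,-17)]
for w in W:q=chk(*w,q)
e=plan([(tube(a),ori(b,c)) for a,b,c in W])
E
```

```text
[-13.  11. 210.] 57 -17 {'post': 48.8, 'bar': 26.4, 'arm': 48.8} [-0.36 -0.64  2.46 -0.49  0.37 -1.  ] 0.0mm 0.0deg
[ 28.  -1. 182.] 57 -17 {'post': 6.0, 'bar': 13.7, 'arm': 26.2} [-0.38 -0.41  2.37 -0.68  0.24 -0.81] 0.0mm 0.0deg
t 13.0 tube [-44.9  14.1 167.8]
rows~1.4 [-0.258, 0.034, -0.036] [-0.009, -0.133, -0.006]
rows~1.0 [0.0, -0.0, 0.255] [0.0, -0.0, 0.0]
```

Emit:
jog_arm --rows '[[[-0.13, 0.02, -0.02], [-0.004, -0.066, -0.003]], [[-0.26, 0.034, -0.036], [-0.009, -0.133, -0.006]], [[-0.26, 0.034, -0.036], [-0.009, -0.133, -0.006]], [[-0.26, 0.034, -0.036], [-0.009, -0.133, -0.006]]]'

```text
t: 13.4
tool_pos: [0.567, -0.2255, 0.2093]
orientation: [0.599, 2.083, -0.326]
force: [-0.0, 1.3, -0.5]
opening: 0.0325
gripper_force: 0.0
```

```bash
python3 - <<'E'
from clr import *
p,r,s=pose();print(totube(p),s["opening"],np.round(s["q"],2))
c=cam("wrist")
m=mask(c,"orange");n,l,st,ce=cv2.connectedComponentsWithStats(m)
print([(ce[i].round(),st[i]) for i in range(1,n) if st[i,4]>60])
i=[i for i in range(1,n) if st[i,4]>1000]
for y in range(250,480,10):
    xs=np.nonzero(m[y,250:420])[0]
    if len(xs):print(y,250+xs.min(),250+xs.max(),len(xs))
for th in(1.9,2.0,2.1):
    a=np.radians(205)-th;print(th,[proj(c,tube([23.6+X*np.cos(a),0,125+X*np.sin(a)])).round().tolist() for X in(26,48,60,68)])
print("tcp",proj(c,p))
plan([(tube(tab3(2.0,57,-17,6)),ori(57,-17))])
E
```

```text
[-13.24584736  10.88891004 209.33782741] 0.032476020230310765 [-0.36 -0.64  2.46 -0.49  0.37 -1.  ]
[(array([217.,  75.]), array([201,  51,  31,  48, 367], dtype=int32)), (array([323.,  88.]), array([274,  72,  85,  59, 948], dtype=int32)), (array([240., 123.]), array([234, 116,  11,  17,  95], dtype=int32)), (array([328., 159.]), array([315, 153,  25,  11, 177], dtype=int32)), (array([328., 217.]), array([ 291,  164,   76,  122, 5389], dtype=int32)), (array([511., 181.]), array([475, 171,  72,  21, 890], dtype=int32))]
250 319 338 20
260 319 338 20
270 319 339 21
280 319 339 21
1.9 [[325.0, 204.0], [324.0, 241.0], [323.0, 263.0], [322.0, 278.0]]
2.0 [[326.0, 206.0], [326.0, 244.0], [326.0, 266.0], [326.0, 281.0]]
2.1 [[328.0, 207.0], [329.0, 246.0], [329.0, 268.0], [330.0, 283.0]]
tcp [326.59972792 302.99718649]
t 13.45 tube [-13.1  10.9 209.7]
rows~1.0 [0.0, 0.001, 0.256] [-0.001, -0.001, 0.0]
```

Emit:
jog_arm --rows '[[[0, 0.002, 0.13], [0, 0, 0]], [[0, 0.002, 0.25], [0, 0, 0]], [[0, 0.002, 0.26], [0, 0, 0]], [[0, 0.002, 0.26], [0, 0, 0]]]'

```text
t: 13.85
tool_pos: [0.6043, -0.2489, 0.1811]
orientation: [0.6, 2.082, -0.327]
force: [-0.2, 0.4, 0.3]
opening: 0.0325
gripper_force: 0.0
```

Emit:
jog_arm --rows '[[[0, 0, 0], [0, 0, 0]], [[0, 0, 0], [0, 0, 0]], [[0, 0, 0], [0, 0, 0]], [[0, 0, 0], [0, 0, 0]]]' --hand 1 --squeeze 15

```text
t: 14.25
tool_pos: [0.606, -0.2469, 0.1841]
orientation: [0.595, 2.076, -0.323]
force: [2.6, 9.7, 1.1]
opening: 0.0119
gripper_force: 15.0
```

```bash
python3 - <<'E'
from clr import *
p,r,s=pose();print(s["t"],totube(p),s["opening"],s["gripper_force"],s["force"],np.round(s["q"],2))
off=totube(p)-tab3(2.05,57,-17,6);print(off)
A=[(th,57-7*(2.05-th)/.9,-17+6*(2.05-th)/.9) for th in(1.95,1.8,1.65,1.5,1.35,1.25,1.15)]
q=s["q"]
for a,b,c in A:q=chk(tab3(a,b,c,6)+off,b,c,q)
W=[(tube(tab3(a,b,c,6)+off),ori(b,c)) for a,b,c in A]
rows(W[:4],p,r);rows(W[4:],*W[3])
E
```

```text
14.25 [ 29.97657695   0.37966762 184.12978033] 0.011934106181242654 15.011890847235918 [2.62860129 9.7396208  1.11830372] [-0.38 -0.41  2.37 -0.68  0.24 -0.8 ]
[-1.0070647   1.85088888  2.4527447 ]
[ 24.   0. 184.] 56.22222222222222 -16.333333333333336 {'post': 8.5, 'bar': 13.4, 'arm': 24.9} [-0.39 -0.43  2.38 -0.54  0.26 -0.95] 0.0mm 0.0deg
[ 15.   1. 183.] 55.05555555555556 -15.333333333333336 {'post': 14.0, 'bar': 18.6, 'arm': 28.3} [-0.41 -0.47  2.39 -0.36  0.28 -1.15] 0.0mm 0.0deg
[  6.   1. 180.] 53.88888888888889 -14.333333333333334 {'post': 19.2, 'bar': 25.2, 'arm': 32.8} [-0.43 -0.5   2.4  -0.22  0.3  -1.31] 0.0mm 0.0deg
[ -2.   1. 176.] 52.72222222222222 -13.333333333333336 {'post': 24.2, 'bar': 32.5, 'arm': 38.3} [-0.45 -0.52  2.41 -0.1   0.33 -1.45] 0.0mm 0.0deg
[ -9.   1. 171.] 51.55555555555556 -12.333333333333336 {'post': 28.6, 'bar': 40.6, 'arm': 44.3} [-0.48 -0.54  2.42 -0.01  0.36 -1.56] 0.0mm 0.0deg
[-14.   1. 167.] 50.77777777777778 -11.666666666666668 {'post': 31.0, 'bar': 46.2, 'arm': 48.5} [-0.49 -0.55  2.43  0.05  0.38 -1.63] 0.0mm 0.0deg
[-18.   1. 163.] 50.0 -11.0 {'post': 33.1, 'bar': 51.9, 'arm': 52.8} [-0.5  -0.56  2.43  0.1   0.39 -1.69] 0.0mm 0.0deg
[[[0.016, -0.008, -0.024], [-0.004, 0.012, -0.004]], [[0.045, -0.021, -0.057], [-0.013, 0.025, -0.01]], [[0.078, -0.033, -0.085], [-0.022, 0.038, -0.016]], [[0.116, -0.044, -0.108], [-0.031, 0.051, -0.023]]]
[[[0.042, -0.008, -0.014], [-0.009, 0.013, -0.007]], [[0.072, -0.013, -0.02], [-0.015, 0.022, -0.011]], [[0.102, -0.018, -0.023], [-0.02, 0.03, -0.016]]]
```

Pinched at 11.9 mm. I pull it forward along the arc.

Emit:
jog_arm --rows '[[[0.016, -0.008, -0.024], [-0.004, 0.012, -0.004]], [[0.045, -0.021, -0.057], [-0.013, 0.025, -0.01]], [[0.078, -0.033, -0.085], [-0.022, 0.038, -0.016]], [[0.116, -0.044, -0.108], [-0.031, 0.051, -0.023]]]'

```text
t: 14.65
tool_pos: [0.5752, -0.2383, 0.1769]
orientation: [0.549, 2.168, -0.272]
force: [3.8, 5.8, -0.5]
opening: 0.0119
gripper_force: 14.9
```

Emit:
jog_arm --rows '[[[0.042, -0.008, -0.014], [-0.009, 0.013, -0.007]], [[0.072, -0.013, -0.02], [-0.015, 0.022, -0.011]], [[0.102, -0.018, -0.023], [-0.02, 0.03, -0.016]]]'

```text
t: 14.95
tool_pos: [0.5594, -0.2342, 0.1637]
orientation: [0.517, 2.221, -0.242]
force: [2.0, 8.0, 3.1]
opening: 0.0124
gripper_force: 15.1
```

```bash
python3 - <<'E'
from clr import *
p,r,s=pose();print(s["t"],totube(p),s["opening"],s["gripper_force"],s["force"],np.round(s["q"],2))
c=cam("wrist");m=mask(c,"orange")
for y in range(230,420,12):
    xs=np.nonzero(m[y,250:420])[0]
    if len(xs):print(y,250+xs.min(),250+xs.max(),len(xs))
for th in(1.0,1.2,1.6,2.0):
    a=np.radians(205)-th;print(th,[proj(c,tube([23.6+X*np.cos(a),0,125+X*np.sin(a)])).round().tolist() for X in(26,48,60,68)])
E
```

```text
14.95 [-18.37227809   0.56427843 163.71317229] 0.01237054570856173 15.112187380436808 [2.0239283  7.97224938 3.11170102] [-0.5  -0.56  2.43  0.09  0.4  -1.68]
254 337 347 5
266 305 375 70
278 292 380 88
290 308 336 29
302 313 336 24
314 308 337 30
1.0 [[333.0, 264.0], [326.0, 275.0], [321.0, 282.0], [318.0, 288.0]]
1.2 [[334.0, 274.0], [328.0, 295.0], [325.0, 309.0], [322.0, 319.0]]
1.6 [[337.0, 290.0], [334.0, 327.0], [333.0, 349.0], [332.0, 366.0]]
2.0 [[340.0, 299.0], [341.0, 342.0], [341.0, 367.0], [341.0, 384.0]]
```

```bash
python3 - <<'E'
from clr import *
p,r,s=pose()
off=totube(p)-tab3(1.15,50,-11,6);print(off)
A=[(th,50-5*(1.15-th)/.9,-11+4*(1.15-th)/.9) for th in(1.05,.9,.75,.6,.45,.35,.25)]
q=s["q"]
for a,b,c in A:q=chk(tab3(a,b,c,6)+off,b,c,q)
W=[(tube(tab3(a,b,c,6)+off),ori(b,c)) for a,b,c in A]
rows(W[:4],p,r);rows(W[4:],*W[3])
E
```

```text
[-1.69515431  1.47246273  2.45783878]
[-23.   1. 158.] 49.44444444444444 -10.555555555555555 {'post': 36.0, 'bar': 58.1, 'arm': 58.0} [-0.51 -0.56  2.44  0.13  0.4  -1.73] 0.0mm 0.0deg
[-27.   1. 150.] 48.611111111111114 -9.88888888888889 {'post': 38.5, 'bar': 66.6, 'arm': 65.0} [-0.53 -0.56  2.45  0.17  0.41 -1.79] 0.0mm 0.0deg
[-31.   1. 142.] 47.77777777777778 -9.222222222222223 {'post': 39.8, 'bar': 74.6, 'arm': 71.7} [-0.54 -0.55  2.45  0.21  0.42 -1.84] 0.0mm 0.0deg
[-33.   1. 133.] 46.94444444444444 -8.555555555555555 {'post': 40.0, 'bar': 82.0, 'arm': 77.6} [-0.55 -0.53  2.45  0.25  0.42 -1.89] 0.0mm 0.0deg
[-34.   1. 124.] 46.111111111111114 -7.888888888888889 {'post': 38.7, 'bar': 88.5, 'arm': 82.6} [-0.56 -0.51  2.45  0.28  0.42 -1.94] 0.0mm 0.0deg
[-34.   1. 118.] 45.55555555555556 -7.444444444444445 {'post': 37.1, 'bar': 92.3, 'arm': 85.4} [-0.56 -0.49  2.44  0.3   0.42 -1.97] 0.0mm 0.0deg
[-33.   1. 112.] 45.0 -7.0 {'post': 34.9, 'bar': 95.4, 'arm': 87.5} [-0.57 -0.47  2.43  0.32  0.42 -1.99] 0.0mm 0.0deg
[[[0.03, -0.003, 0.001], [-0.005, 0.005, -0.003]], [[0.075, -0.007, 0.009], [-0.01, 0.014, -0.008]], [[0.118, -0.01, 0.023], [-0.016, 0.023, -0.013]], [[0.158, -0.012, 0.043], [-0.021, 0.033, -0.018]]]
[[[0.036, -0.0, 0.028], [-0.005, 0.009, -0.005]], [[0.057, -0.0, 0.049], [-0.009, 0.015, -0.009]], [[0.077, 0.001, 0.072], [-0.012, 0.022, -0.012]]]
```

Emit:
jog_arm --rows '[[[0.03, -0.003, 0.001], [-0.005, 0.005, -0.003]], [[0.075, -0.007, 0.009], [-0.01, 0.014, -0.008]], [[0.118, -0.01, 0.023], [-0.016, 0.023, -0.013]], [[0.158, -0.012, 0.043], [-0.021, 0.033, -0.018]]]'

```text
t: 15.4
tool_pos: [0.5455, -0.2301, 0.1329]
orientation: [0.479, 2.282, -0.208]
force: [2.9, 6.5, 1.8]
opening: 0.0123
gripper_force: 15.0
```

Emit:
jog_arm --rows '[[[0.036, 0, 0.028], [-0.005, 0.009, -0.005]], [[0.057, 0, 0.049], [-0.009, 0.015, -0.009]], [[0.077, 0, 0.072], [-0.012, 0.022, -0.012]], [[0.077, 0, 0.072], [-0.012, 0.022, -0.012]]]'

```text
t: 15.8
tool_pos: [0.5454, -0.23, 0.111]
orientation: [0.455, 2.323, -0.188]
force: [2.8, 7.7, 0.1]
opening: 0.0125
gripper_force: 14.9
```

```bash
python3 - <<'E'
from clr import *
p,r,s=pose();print(s["t"],totube(p),s["opening"],s["gripper_force"],s["force"],np.round(s["q"],2))
c=cam("wrist");m=mask(c,"orange")
for y in range(230,420,12):
    xs=np.nonzero(m[y,250:420])[0]
    if len(xs):print(y,250+xs.min(),250+xs.max(),len(xs))
for th in(0,.2,.4,.6):
    a=np.radians(205)-th;print(th,[proj(c,tube([23.6+X*np.cos(a),0,125+X*np.sin(a)])).round().tolist() for X in(4,26,48,60,68)])
off=totube(p)-tab3(.25,45,-7,6)
A=[(th,45-2*(.25-th)/.25,-7) for th in(.15,.05,-.05,-.1)]
W=[(tube(tab3(a,b,c,6)+off),ori(b,c)) for a,b,c in A]
rows(W,p,r)
E
```

```text
15.8 [-33.02253333   0.94576252 111.01434307] 0.01254657968338798 14.949761781389554 [2.84491929 7.70742821 0.12730562] [-0.57 -0.47  2.43  0.31  0.42 -1.99]
290 308 337 30
302 307 336 30
314 311 337 25
326 307 337 27
338 306 338 31
350 305 339 30
362 304 340 33
0 [[336.0, 361.0], [332.0, 332.0], [327.0, 300.0], [325.0, 281.0], [323.0, 267.0]]
0.2 [[336.0, 362.0], [332.0, 341.0], [327.0, 317.0], [324.0, 302.0], [321.0, 291.0]]
0.4 [[336.0, 364.0], [332.0, 352.0], [327.0, 338.0], [323.0, 329.0], [321.0, 322.0]]
0.6 [[336.0, 365.0], [332.0, 363.0], [327.0, 361.0], [323.0, 359.0], [321.0, 358.0]]
[[[0.016, 0.001, 0.026], [-0.001, 0.007, -0.001]], [[0.029, 0.002, 0.053], [-0.001, 0.016, -0.001]], [[0.04, 0.004, 0.081], [-0.001, 0.025, -0.001]], [[0.044, 0.005, 0.095], [-0.001, 0.029, -0.001]]]
```

Emit:
jog_arm --rows '[[[0.016, 0, 0.026], [0, 0.007, 0]], [[0.029, 0, 0.053], [0, 0.016, 0]], [[0.038, 0, 0.075], [0, 0.023, 0]], [[0.038, 0, 0.075], [0, 0.023, 0]]]'

```text
t: 16.25
tool_pos: [0.5502, -0.2317, 0.095]
orientation: [0.462, 2.358, -0.181]
force: [2.9, 7.3, 0.5]
opening: 0.0121
gripper_force: 15.0
```

```bash
python3 - <<'E'
from clr import *
p,r,s=pose();print(s["t"],totube(p),s["opening"],s["gripper_force"],s["force"],np.round(s["q"],2))
c=cam("wrist");m=mask(c,"orange")
for y in range(240,420,10):
    xs=np.nonzero(m[y,250:420])[0]
    if len(xs):print(y,250+xs.min(),250+xs.max(),len(xs))
for th in(0,.1,.2):
    a=np.radians(205)-th;print(th,[proj(c,tube([23.6+X*np.cos(a),0,125+X*np.sin(a)])).round().tolist() for X in(4,26,48,60,68)])
E
```

```text
16.25 [-27.89338423   0.55190161  94.95818977] 0.012142136068440293 14.95140936691314 [2.92477059 7.32769917 0.53280053] [-0.56 -0.39  2.39  0.29  0.42 -1.96]
310 307 337 31
320 308 337 27
330 307 337 22
340 312 338 22
350 306 339 25
360 305 339 25
370 304 340 25
0 [[337.0, 395.0], [332.0, 366.0], [327.0, 332.0], [324.0, 312.0], [322.0, 297.0]]
0.1 [[337.0, 396.0], [332.0, 370.0], [327.0, 341.0], [324.0, 323.0], [321.0, 310.0]]
0.2 [[337.0, 397.0], [332.0, 376.0], [327.0, 351.0], [323.0, 336.0], [321.0, 324.0]]
```

Emit:
jog_arm --rows '[[[0, 0, 0], [0, 0, 0]], [[0, 0, 0], [0, 0, 0]], [[0, 0, 0], [0, 0, 0]]]' --hand 0.4

```text
t: 16.6
tool_pos: [0.5499, -0.2333, 0.0955]
orientation: [0.464, 2.357, -0.184]
force: [-0.2, -0.5, 0.8]
opening: 0.027
gripper_force: 0.0
```

Emit:
jog_arm --rows '[[[0, 0, -0.1], [0, 0, 0]], [[0, 0, -0.2], [0, 0, 0]], [[0, 0, -0.2], [0, 0, 0]]]'

```text
t: 16.9
tool_pos: [0.5251, -0.2235, 0.127]
orientation: [0.463, 2.354, -0.186]
force: [0.5, -0.2, 0.1]
opening: 0.0277
gripper_force: 0.0
```

```bash
python3 - <<'E'
from clr import *
p,r,s=pose();print(s["t"],totube(p),s["opening"],s["force"],np.round(s["q"],2))
c=cam("wrist");m=big(mask(c,"orange"))[2]
for y in range(200,380,8):
    xs=np.nonzero(m[y,230:420])[0]
    if len(xs):print(y,230+xs.min(),230+xs.max(),len(xs))
for th in(0,.1,.2,.5):
    a=np.radians(205)-th;print(th,[proj(c,tube([23.6+X*np.cos(a)-3*.423,0,125+X*np.sin(a)+2.7])).round().tolist() for X in(4,26,48,60,68)])
mb=big(mask(c,"blue"))[2];ys,xs=np.nonzero(mb);print("blue top",ys.min(),ys.max(),"orange",np.nonzero(m)[0].min(),np.nonzero(m)[0].max(),"pred blue tip",proj(c,tube([23.6-68*.906-1.3,70,125-68*.423+2.7])))
W=[(tube([-23.4,0,107.5])-ori(42,-8).as_matrix()[:,2]*.012,ori(42,-8))]
plan(W)
E
```

```text
16.9 [-54.30301936   1.95072835 126.98216468] 0.027703860315876863 [ 0.49836414 -0.15105632  0.07007732] [-0.58 -0.57  2.45  0.25  0.54 -1.92]
264 327 336 10
272 315 341 27
280 308 362 55
288 300 355 39
296 298 351 43
304 297 355 56
312 297 355 59
320 296 355 60
328 295 356 62
336 298 358 61
344 306 359 54
352 323 355 33
0 [[338.0, 349.0], [334.0, 322.0], [330.0, 292.0], [327.0, 274.0], [326.0, 261.0]]
0.1 [[338.0, 350.0], [334.0, 326.0], [330.0, 298.0], [327.0, 282.0], [325.0, 270.0]]
0.2 [[338.0, 350.0], [334.0, 330.0], [329.0, 306.0], [327.0, 291.0], [325.0, 281.0]]
0.5 [[338.0, 352.0], [334.0, 344.0], [329.0, 333.0], [326.0, 327.0], [324.0, 322.0]]
blue top 255 334 orange 264 355 pred blue tip [473.60020391 252.60244988]
t 16.95 tube [-54.1   1.9 126.2]
rows~0.5 [-0.049, 0.011, 0.113] [0.005, 0.011, 0.007]
```

The cap reads shut, with its tip in line with the blue one. I still press on its top with closed fingers to be sure it snaps home.

Emit:
jog_arm --rows '[[[-0.05, 0.011, 0.05], [0.005, 0.011, 0.007]], [[-0.05, 0.011, 0.08], [0.005, 0.011, 0.007]], [[-0.05, 0.011, 0.11], [0.005, 0.011, 0.007]], [[-0.05, 0.011, 0.11], [0.005, 0.011, 0.007]]]' --hand 1

```text
t: 17.35
tool_pos: [0.5454, -0.2288, 0.1124]
orientation: [0.484, 2.375, -0.183]
force: [-0.2, 0.1, -1.2]
opening: 0.0019
gripper_force: 0.0
```

Emit:
jog_arm --rows '[[[0, 0, 0.03], [0, 0, 0]], [[0, 0, 0.06], [0, 0, 0]], [[0, 0, 0.07], [0, 0, 0]], [[0, 0, 0.07], [0, 0, 0]]]'

```text
t: 17.75
tool_pos: [0.5526, -0.2319, 0.1031]
orientation: [0.483, 2.378, -0.183]
force: [-72.3, 26.6, 53.5]
opening: 0.0007
gripper_force: 42.9
```

Emit:
jog_arm --rows '[[[0, 0, -0.05], [0, 0, 0]], [[0, 0, -0.15], [0, 0, 0]], [[0, 0, -0.25], [0, 0, 0]], [[0, 0, -0.25], [0, 0, 0]]]'

```text
t: 18.15
tool_pos: [0.5245, -0.2203, 0.1441]
orientation: [0.483, 2.368, -0.186]
force: [0.3, -0.4, 1.4]
opening: 0.0004
gripper_force: 0.0
```

```bash
python3 - <<'E'
from clr import *
p,r,s=pose();print(s["t"],totube(p),s["force"])
c=cam("wrist")
for col,y in(("orange",0),("blue",70),("red",140)):
    m=big(mask(c,col))[2];ys,xs=np.nonzero(m)
    print(col,"tip row",ys.min(),"end",ys.max(),[proj(c,tube([23.6-68*np.cos(np.radians(25)-t)-1.3,y,125-68*np.sin(np.radians(25)-t)+2.7])).round(1).tolist() for t in(0,.1,.2)])
b=cv2.imread("pics/side0.png").astype(int);s2=cam("side")["frame"][...,::-1].astype(int)
for (x,y,w) in((253,190,25),(195,205,25),(220,210,40),(375,440,30),(308,220,25)):print((x,y),np.abs(b[y-w:y+w,x-w:x+w]-s2[y-w:y+w,x-w:x+w]).mean().round(1))
print("floor",[s2[362,x].sum()//3 for x in range(364,388,2)])
E
```

```text
18.15 [-55.69817521   4.80739469 144.09022687] [ 0.28505769 -0.44002124  1.4462785 ]
orange tip row 237 end 326 [[320.7, 234.0], [320.0, 242.0], [319.4, 251.6]]
blue tip row 226 end 324 [[461.1, 223.7], [464.1, 231.8], [467.1, 241.5]]
red tip row 214 end 321 [[613.0, 212.6], [620.2, 220.7], [627.4, 230.5]]
(253, 190) 7.7
(195, 205) 23.1
(220, 210) 17.5
(375, 440) 8.1
(308, 220) 7.5
floor [np.int64(112), np.int64(101), np.int64(102), np.int64(103), np.int64(105), np.int64(109), np.int64(152), np.int64(163), np.int64(161), np.int64(135), np.int64(138), np.int64(144)]
```

```bash
python3 -c "
from plant import robot
print(robot.close_job())"
```

```text
the job is handed in; nothing more can be done
None
```

The job is handed in: the tea nugget is in the orange tube, its cap reads fully shut, red and blue read shut, and I saw no contact with the bowl, mug, spoon or jar; the final press peaked at about 94 N at the wrist (limit 120 N), and joint 2 once read -0.892 against its -0.89 limit.

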